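# Load and lock the cup dies

## Task

On the jeweller's bench, stand every 36 mm steel cup die (two or three are out) upright, cup up, in a nest of its own in the grey die holder, then turn that nest's brass thumb screw clockwise until it is fully home, so that its shoe locks the die. Start each screw gently, as any of them may sit crossed in its thread: if it turns stiff early, within the first quarter turn, stop before forcing it, turn it back anticlockwise to its back stop so that the thread drops in, and start again, but never unscrew one that you have not tried and felt bind. Leave the thinner 31 mm and thicker 41 mm dies on the bench and the punch stand, mallet and calipers where they are.

Things in the scene. Friction and masses are not known exactly. Their poses are not given: they have to be found in the camera images.
- holder: die holder fixed to the bench, place and yaw vary: steel plate 136 (x) x 270 (y) x 6 mm, origin under its centre, z up. Three stations along its y, 88 mm apart, nest 1 at +y; in each the nest lies to -x and the screw, in a grey housing 52 x 56 mm whose top is 40 mm above the bench, 65 mm further to +x. A crossed thread cannot be seen, only felt
- nest1 (a point): centre of the floor of nest 1, 6 mm above the bench, axes as the holder's: 40.5 (x) x 40 mm inside, rims 6 mm high above the floor. From +x a steel shoe 20 mm wide, 8 to 22 mm above the floor, comes out as the screw turns: flush at the back stop, 3.5 mm out when home, pushing the die up to 2.3 mm to -x. A die goes in freely while the screw reads below 0.7
- grip1 (a point): centre of the knurled brass head of thumb screw 1, on its upright axis, where to grip: head 28 mm across, 18 mm tall, a black line on top from middle to rim that points to the holder's -x (a white tick there) at reading 0. It stands 69 mm above the bench at 0 and sinks 1.5 mm per rad clockwise; free all round, 20 mm over the housing
- screw1 (a joint): turn of thumb screw 1, rad, growing clockwise from above: back stop -0.8, start 0.05 to 0.35, end of thread 3.4, fully home over 3.1. Turns easily (0.04 N m). If crossed, a springy resistance begins at about 0.7 and rises 1 N m per rad; over 0.4 N m there spoils the thread. Turning back below -0.7 clears it for good; a screw that passes 1.2 freely is not crossed
- nest2 (a point): centre of the floor of nest 2, 6 mm above the bench, axes as the holder's: 40.5 (x) x 40 mm inside, rims 6 mm high above the floor. From +x a steel shoe 20 mm wide, 8 to 22 mm above the floor, comes out as the screw turns: flush at the back stop, 3.5 mm out when home, pushing the die up to 2.3 mm to -x. A die goes in freely while the screw reads below 0.7
- grip2 (a point): centre of the knurled brass head of thumb screw 2, on its upright axis, where to grip: head 28 mm across, 18 mm tall, a black line on top from middle to rim that points to the holder's -x (a white tick there) at reading 0. It stands 69 mm above the bench at 0 and sinks 1.5 mm per rad clockwise; free all round, 20 mm over the housing
- screw2 (a joint): turn of thumb screw 2, rad, growing clockwise from above: back stop -0.8, start 0.05 to 0.35, end of thread 3.4, fully home over 3.1. Turns easily (0.04 N m). If crossed, a springy resistance begins at about 0.7 and rises 1 N m per rad; over 0.4 N m there spoils the thread. Turning back below -0.7 clears it for good; a screw that passes 1.2 freely is not crossed
- nest3 (a point): centre of the floor of nest 3, 6 mm above the bench, axes as the holder's: 40.5 (x) x 40 mm inside, rims 6 mm high above the floor. From +x a steel shoe 20 mm wide, 8 to 22 mm above the floor, comes out as the screw turns: flush at the back stop, 3.5 mm out when home, pushing the die up to 2.3 mm to -x. A die goes in freely while the screw reads below 0.7
- grip3 (a point): centre of the knurled brass head of thumb screw 3, on its upright axis, where to grip: head 28 mm across, 18 mm tall, a black line on top from middle to rim that points to the holder's -x (a white tick there) at reading 0. It stands 69 mm above the bench at 0 and sinks 1.5 mm per rad clockwise; free all round, 20 mm over the housing
- screw3 (a joint): turn of thumb screw 3, rad, growing clockwise from above: back stop -0.8, start 0.05 to 0.35, end of thread 3.4, fully home over 3.1. Turns easily (0.04 N m). If crossed, a springy resistance begins at about 0.7 and rises 1 N m per rad; over 0.4 N m there spoils the thread. Turning back below -0.7 clears it for good; a screw that passes 1.2 freely is not crossed
- die_a: steel cup die to be loaded, 36 mm in diameter and 36 mm high, a round hollow in its top, about 0.26 kg; origin at the centre of its underside, z up out of the cup. Stands upright on the bench among the other dies; one of the three may be absent
- die_b: steel cup die to be loaded, 36 mm in diameter and 36 mm high, a round hollow in its top, about 0.26 kg; origin at the centre of its underside, z up out of the cup. Stands upright on the bench among the other dies; one of the three may be absent
- die_c: steel cup die to be loaded, 36 mm in diameter and 36 mm high, a round hollow in its top, about 0.26 kg; origin at the centre of its underside, z up out of the cup. Stands upright on the bench among the other dies; one of the three may be absent
- small_die1: steel cup die of the wrong size, 31 mm in diameter and 36 mm high; otherwise the same look; origin at the centre of its underside. Stays on the bench
- small_die2: steel cup die of the wrong size, 31 mm in diameter and 36 mm high; otherwise the same look; origin at the centre of its underside. Stays on the bench
- big_die: steel cup die of the wrong size, 41 mm in diameter and 36 mm high; otherwise the same look; origin at the centre of its underside. Stays on the bench
- punch_stand: bystander: black round stand 76 mm across, 105 mm high, full of ball punches, origin under its centre
- mallet: bystander: small mallet lying on the bench, head 90 mm long along its x at its origin, handle 184 mm to its -y
- calipers: bystander: brass calipers lying flat, 150 mm long along x, 8 mm thick, origin under the beam's middle

How it is judged:
By the outcome, as a careful person would: the job done as asked, in the order asked, and still so for the second after the job is handed in, with the robot touching nothing.
Of die_a, die_b, die_c only 2 to 3 are there at a start; the rules pass over those that are not, and their reading is None.
At some moment in a run one of die_a, die_b, die_c may be knocked a few centimetres aside while the robot is not near it.
It also fails if it takes over 210 s, if anything falls off the work surface, if the arm or the gripper's body presses on something with over 40 N, if the wrist force passes 120 N, or if a joint passes its speed limit or range.

## Robot

A 6-joint arm with a two-finger parallel gripper is mounted at the origin on the work surface. World frame = base frame: x ahead of the robot, y to its left, z up, the work surface at z = 0. Lengths are in mm, angles in rad, forces in N, time in s.
With the tool pointing down it reaches from about 275 to 1000 mm from the base axis. Payload 8.4 kg.
Tool frame: the origin (TCP) lies on the centre line of the jaws, within the pads' length; the fingertips stand 22 mm ahead of it and the grasp point (between the pads) lies 3 mm ahead of it; z points along the fingers, x is the direction in which the jaws open and shut, and the axes are right-handed (so a half turn about z gives the same grasp; the last joint's range is limited). The gripper opens to 85 mm and grips with 20 to 120 N. Pads are 22 mm wide; open, the fingers measure 114 mm over their backs; the gripper's body (76 mm by 85 mm) begins 54 mm behind the grasp point. The pads swing forward as they close: fully open they stand 13 mm farther back than shut.
Start: joints at [1.17, 0.353, 1.633, -0, 1.155, -0.002], TCP at [242.694, 575.958, 253.281] pointing down, gripper open.
Joint ranges: [-2.63, 2.63], [-0.92, 2.1], [0.06, 2.66], [-1.3, 4.44], [0, 2.69], [-3.02, 3.02]. Speed limits (rad/s): [2.22, 2.22, 2.79, 3.14, 3.14, 3.14].

## Interface

Orientations are given as [roll, pitch, yaw] about the fixed x, y, z axes, in that order (R = Rz(yaw) Ry(pitch) Rx(roll)).
In Python, from rig import status, viewer, job gives the robot as it stands.
- The arm moves only by the tool send_rows, never from a script. Its argument "plan" is a list of rows, each a list of 3 entries, a list of its own where there are three numbers: the shift along the tool's x, y, z in m, then the turn, a rotation vector about the tool's x, y, z in rad, then the opening, from -1 (shut) to 1 (fully open). In form: [[[x, y, z], [rx, ry, rz], jaw], ...]. A call has exactly 5 rows; each row is the pose to reach, as a shift and turn from the pose measured when the call began, along the tool's axes at that moment; what a row does not reach only later rows make up. A row lasts 1/12 s, in which the tool goes at most 41.7 mm and 7.16 degrees, less where a joint would pass 70% of its speed; a pose out of reach is approached as far as the arm can. A call with a gripper value outside its range is refused whole. The fingers move at their own pace and stop on an object; "squeeze" is the grip in N (left out, the last holds). Time passes only in rows, so rows that repeat a pose let the fingers close, or fill a call up. It gives the time, the measured TCP pose, the force and the opening at its end, in the units of the state.
- status.sense(): the state, without advancing time (a new reading comes with each control period).
- viewer.grab_frame(name): name is "scene" or "top" or "wrist"; returns the picture (400x640x3 uint8, red, green, blue); there is no depth.
- viewer.camera_params(name): a dict with "intrinsics" (3x3 intrinsics, pixels), "xyz" and "orientation" of the camera in the world. Camera axes: x right, y down, z forward; pixel columns grow to the right and rows downward; lengths in mm; the calibration is good to about 2 mm. A picture is of the moment at which its call begins: read the wrist's pose just before it. camera_params takes no time and is no camera call; for the wrist camera it gives the pose at the moment of the call.
- job.sign_off(): hands the job in, once; it reports no verdict.
Trained networks look in the newest picture that a camera, given by its name, has taken for a name from the list of things; names that differ only in an ending like _2 or _b are one class to them, and where a whole thing is asked for, a point or a joint stands for the part that bears it (a point fixed in the world has none). Each returns a list of dicts, best first, with "p" (0 to 1); they miss things now and then, are a little off and sometimes report something else, mostly with a low value. They report only what shows in the picture. A call takes as long as a camera call.
- viewer.cut_out(label, camera): "mask" (400x640 bool, what is visible of it) and "extent" ([left, top, width, height] in pixels, round what is visible of it).
The state is a dict: "clock": time; "qpos": joint angles; "qvel": joint speeds; "joint_efforts": joint torques, N m; "eef_pos": TCP position; "tcp_rot": TCP orientation; "contact_force": force on the tool from outside, world axes, zero at the start; "wrist_torque": the same for the moment, N m; "opening": opening from 0.0 (shut) to 1.0 (fully open).
Only numpy, scipy, OpenCV 4.12 (cv2) and the standard library are available. Lean on these libraries where they do the work, as an engineer would, in place of code of your own. Each camera call takes 0.05 s, during which the arm holds its last target.

## Working session

There is one attempt and no reset: what is moved stays moved. The work goes in short steps, Python scripts to look and compute and a tool call to move; the robot and the scene stay as the last step left them, time stands still between calls to the robot, and variables do not carry over. Pictures are saved under pics/ and viewed, and the job is handed in when it is done.

Besides the shell and the picture viewer there is one more tool, called after "Request:" by a JSON object that holds its "name" and its "arguments", one argument or row to a line. send_rows: Moves the arm, as the interface text tells. Its arguments: {"type":"object","properties":{"plan":{"type":"array"},"squeeze":{"type":"number"}},"required":["plan"]}

```bash
ls; mkdir -p pics; python3 - <<'E'
from rig import status, viewer
import cv2
print(status.sense())
for n in ["scene","top","wrist"]:
    im=viewer.grab_frame(n); cv2.imwrite(f"pics/{n}0.png",im[:,:,::-1]); print(n,viewer.camera_params(n))
E
```

```text
pics
{'clock': 0.0, 'qpos': array([ 1.16960234e+00,  3.53688892e-01,  1.63416994e+00, -2.06580874e-05,
        1.15521669e+00, -2.40733040e-03]), 'qvel': array([-0.00066437, -0.00109007,  0.00124528,  0.00086102, -0.00068735,
       -0.00012124]), 'joint_efforts': array([-4.00579120e-05, -6.05241466e+01, -3.42060363e+01,  8.15049276e-06,
        9.39961028e-03,  3.76775245e-05]), 'eef_pos': array([242.51280515, 575.51821645, 252.52090712]), 'tcp_rot': array([3.14157734e+00, 1.48290421e-03, 1.17201801e+00]), 'contact_force': array([ 0.29312978, -0.71523041, -0.23207096]), 'wrist_torque': array([0.01142127, 0.01093394, 0.00872925]), 'opening': 0.9980409047154344}
scene {'intrinsics': array([[411.78614291,   0.        , 317.98173258],
       [  0.        , 411.78614291, 197.23623168],
       [  0.        ,   0.        ,   1.        ]]), 'xyz': array([1144.44750356, -261.66734489,  740.28552421]), 'orientation': array([-2.36711701, -0.00931503,  1.16516569])}
top {'intrinsics': array([[452.11332063,   0.        , 319.55108359],
       [  0.        , 452.11332063, 199.41507829],
       [  0.        ,   0.        ,   1.        ]]), 'xyz': array([ 384.8632526 ,   16.22130585, 1424.82898322]), 'orientation': array([-3.02777814,  0.00857049, -1.55928323])}
wrist {'intrinsics': array([[353.90586727,   0.        , 318.73053596],
       [  0.        , 353.90586727, 197.31790321],
       [  0.        ,   0.        ,   1.        ]]), 'xyz': array([177.16945283, 602.29922892, 373.2769154 ]), 'orientation': array([2.85717857e+00, 1.45835387e-03, 1.17244929e+00])}
```

View pics/top0.png

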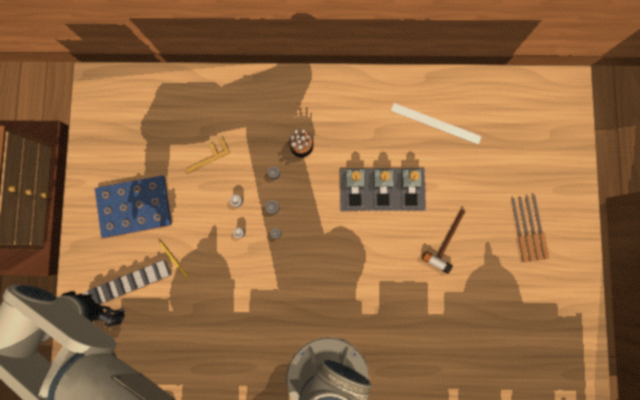

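View pics/scene0.png

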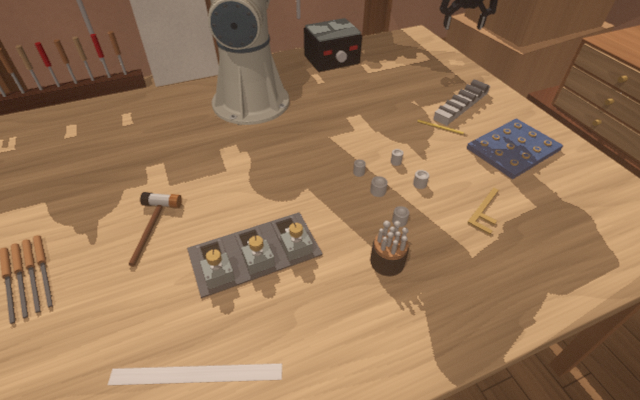

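View pics/wrist0.png

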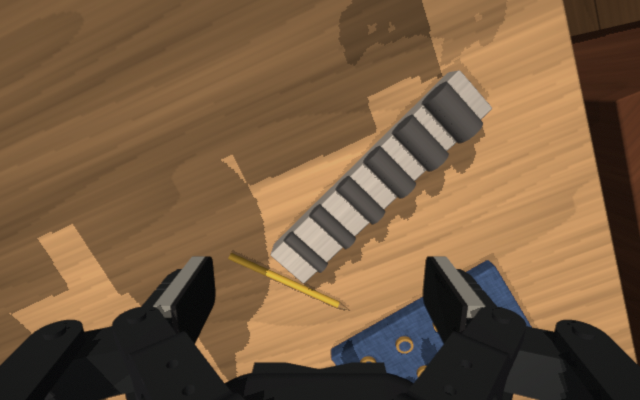

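```bash
cat > h.py <<'E'
from rig import status, viewer, job
import numpy as np, cv2
from scipy.spatial.transform import Rotation as R
def cam(n):
    p=viewer.camera_params(n); return p["intrinsics"],np.array(p["xyz"]),R.from_euler('xyz',p["orientation"]).as_matrix()
def ray(c,u,v,z):
    K,t,M=c; d=M@np.linalg.solve(K,[u,v,1.0]); s=(z-t[2])/d[2]; return t+s*d
def proj(c,P):
    K,t,M=c; q=K@(M.T@(np.asarray(P,float)-t)); return q[:2]/q[2]
def st():
    s=status.sense(); Rt=R.from_euler('xyz',s["tcp_rot"]); return s,Rt
def go(x,y,z,yaw):
    "delta from now to tool-down pose with tool yaw (rpy=[pi,0,yaw])"
    s,Rt=st(); p=np.array([x,y,z])-s["eef_pos"]
    d=Rt.inv().apply(p)/1000
    T=R.from_euler('xyz',[np.pi,0,yaw]); rv=(Rt.inv()*T).as_rotvec()
    print("shift m",np.round(d,4),"turn",np.round(rv,4),"q",np.round(s["qpos"],2),"t",round(s["clock"],2))
    return d,rv
def show():
    s,_=st(); print("t",round(s["clock"],2),"pos",np.round(s["eef_pos"],1),"rot",np.round(s["tcp_rot"],3),"F",np.round(s["contact_force"],1),"M",np.round(s["wrist_torque"],2),"open",round(s["opening"],3),"q",np.round(s["qpos"],2))
E
python3 - <<'E'
from h import *
c=cam("top"); viewer.grab_frame("top")
for n in ["die_a","small_die1","big_die","holder","punch_stand","mallet","calipers","screw1"]:
    for r in viewer.cut_out(n,"top"):
        l,t,w,h=r["extent"]; m=np.argwhere(r["mask"]).mean(0)
        print(n,round(r["p"],2),r["extent"],ray(c,m[1],m[0],20).round())
E
```

```text
die_a 0.68 [230.2, 194.1, 11.1, 10.9] [540. 291.  20.]
small_die1 0.63 [229.1, 194.2, 13.8, 11.4] [539. 292.  20.]
big_die 0.5 [265.1, 197.6, 13.0, 13.4] [519. 179.  20.]
big_die 0.42 [339.5, 166.5, 86.6, 45.8] [ 580. -166.   20.]
holder 0.76 [337.5, 168.4, 90.6, 41.6] [ 580. -166.   20.]
punch_stand 0.64 [291.4, 129.7, 19.8, 30.5] [723.  92.  20.]
mallet 0.78 [421.9, 211.8, 42.1, 60.7] [ 396. -353.   20.]
calipers 0.62 [184.2, 136.3, 45.2, 40.6] [678. 378.  20.]
screw1 0.64 [410.3, 173.0, 7.2, 6.2] [ 622. -264.   20.]
screw1 0.6 [379.3, 172.9, 7.3, 6.3] [ 622. -173.   20.]
```

```bash
python3 - <<'E'
from h import *
go(530,235,255,0.41)
E
```

```text
shift m [-0.2026  0.3972 -0.0017] turn [-0.     0.     0.762] q [ 1.17  0.35  1.63  0.    1.16 -0.  ] t 0.6
```

Request:
{"name": "send_rows", "arguments": {
  "plan": [
    [[-0.017,0.033,0],[0,0,0.064],1],
    [[-0.034,0.066,0],[0,0,0.127],1],
    [[-0.051,0.1,0],[0,0,0.19],1],
    [[-0.068,0.133,0],[0,0,0.254],1],
    [[-0.085,0.166,0],[0,0,0.318],1]
  ]
}}

```text
clock: 1.02
eef_pos: [363.4, 431.8, 253.4]
tcp_rot: [3.142, -0.0, 0.851]
contact_force: [0.1, 0.9, 0.1]
opening: 0.997
```

```bash
python3 - <<'E'
from h import *
go(530,235,255,0.41)
E
```

```text
shift m [-0.0383  0.255  -0.0016] turn [-1.000e-04 -3.000e-04  4.413e-01] q [ 0.87  0.26  1.76 -0.    1.12  0.02] t 1.02
```

Tracks well.

Request:
{"name": "send_rows", "arguments": {
  "plan": [
    [[-0.006,0.04,0],[0,0,0.07],1],
    [[-0.012,0.08,0],[0,0,0.14],1],
    [[-0.018,0.12,0],[0,0,0.21],1],
    [[-0.024,0.16,0],[0,0,0.28],1],
    [[-0.03,0.2,0],[0,0,0.35],1]
  ]
}}

```text
clock: 1.43
eef_pos: [495.1, 275.8, 253.7]
tcp_rot: [-3.141, -0.001, 0.498]
contact_force: [-0.2, 0.2, -1.3]
opening: 0.996
```

```bash
python3 - <<'E'
from h import *
go(530,235,255,0.41)
E
```

```text
shift m [ 0.0112  0.0525 -0.0013] turn [-0.0001 -0.0009  0.0879] q [0.51 0.26 1.76 0.   1.12 0.01] t 1.43
```

Request:
{"name": "send_rows", "arguments": {
  "plan": [
    [[0.006,0.028,0],[0,0,0.045],1],
    [[0.011,0.052,0],[0,0,0.088],1],
    [[0.011,0.052,0],[0,0,0.088],1],
    [[0.011,0.052,0],[0,0,0.088],1],
    [[0.011,0.052,0],[0,0,0.088],1]
  ]
}}

```text
clock: 1.85
eef_pos: [529.3, 235.6, 253.6]
tcp_rot: [-3.141, -0.001, 0.41]
contact_force: [0.3, -0.5, -0.2]
opening: 0.999
```

```bash
python3 - <<'E'
from h import *
c=cam("wrist"); im=viewer.grab_frame("wrist"); cv2.imwrite("pics/w1.png",im[:,:,::-1])
show()
for n in ["die_a","small_die1","big_die"]:
    for r in viewer.cut_out(n,"wrist"):
        l,t,w,h=r["extent"]; m=np.argwhere(r["mask"]).mean(0)
        print(n,round(r["p"],2),np.round(r["extent"]),r["mask"].sum(),ray(c,m[1],m[0],20).round())
E
```

```text
t 1.9 pos [529.  236.  253.7] rot [-3.141e+00 -1.000e-03  4.110e-01] F [0.4 0.7 0.6] M [ 0.02 -0.02  0.01] open 1.0 q [0.42 0.28 1.73 0.   1.13 0.01]
die_a 0.88 [361. 232.  40.  42.] 1169 [630. 175.  20.]
die_a 0.78 [333. 102.  39.  39.] 1193 [541. 291.  20.]
small_die1 0.8 [232.  70.  34.  36.] 982 [439. 279.  20.]
small_die1 0.75 [195. 176.  39.  38.] 1031 [440. 164.  20.]
big_die 0.87 [271. 190.  37.  49.] 1480 [521. 177.  20.]
big_die 0.47 [194. 175.  40.  37.] 1030 [440. 164.  20.]
big_die 0.35 [497.   0.  60. 148.] 3652 [674. 380.  20.]
big_die 0.34 [232.  72.  38.  36.] 1023 [439. 279.  20.]
```

View pics/w1.png

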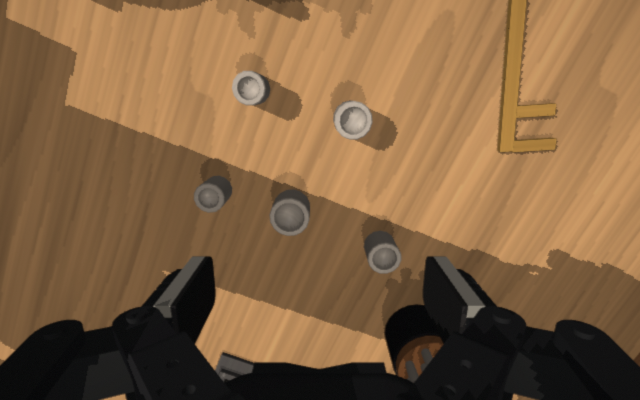

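```bash
cat >> h.py <<'E'
def rimfit(im,c,x,y,z=36,rs=np.arange(13,23.1,0.25)):
    "maximise mean gradient along projected circle outward"
    g=cv2.cvtColor(im,cv2.COLOR_RGB2GRAY).astype(np.float32); g=cv2.GaussianBlur(g,(0,0),0.8)
    a=np.linspace(0,2*np.pi,72,endpoint=False); best=[]
    K,t,M=c
    def samp(P):
        q=(K@(M.T@(P-t).T)).T; q=q[:,:2]/q[:,2:]; return cv2.remap(g,q[:,:1].astype(np.float32),q[:,1:].astype(np.float32),1).ravel()
    for r in rs:
        for dx in np.arange(-5,5.1,1):
            for dy in np.arange(-5,5.1,1):
                mk=lambda rr:np.c_[x+dx+rr*np.cos(a),y+dy+rr*np.sin(a),0*a+z]
                d=samp(mk(r-1))-samp(mk(r+1)); best.append((np.median(d)+np.mean(np.clip(d,-20,40)),r,x+dx,y+dy))
    best.sort(key=lambda b:-b[0]); return best[:5]
E
python3 - <<'E'
from h import *
c=cam("wrist"); im=viewer.grab_frame("wrist")
for n,x,y in [("A",541,291),("B",630,175),("s1",439,279),("s2",440,164),("big",521,177)]:
    m=proj(c,(x,y,36)); print(n)
    for b in rimfit(im,c,x,y): print("  ",np.round(b,2))
cr=cv2.resize(im[60:290,180:420],None,fx=3.3,fy=2.6*1,interpolation=2) if 0 else cv2.resize(im[60:280,180:420],None,fx=2.7,fy=2.7,interpolation=2)
cv2.imwrite("pics/w1c.png",cr[:,:,::-1])
E
```

```text
A
   [ 64.96  17.25 540.   291.  ]
   [ 63.89  17.   540.   291.  ]
   [ 63.1  17.5 540.  291. ]
   [ 62.75  17.   539.   291.  ]
   [ 61.19  16.75 540.   291.  ]
B
   [ 47.22  17.   630.   176.  ]
   [ 46.26  16.75 630.   176.  ]
   [ 45.75  17.25 630.   176.  ]
   [ 44.7   16.75 630.   175.  ]
   [ 44.59  16.5  630.   175.  ]
s1
   [ 51.83  14.25 439.   279.  ]
   [ 51.04  14.5  439.   279.  ]
   [ 50.69  14.75 440.   279.  ]
   [ 49.91  14.   439.   279.  ]
   [ 49.91  14.5  440.   279.  ]
s2
   [ 28.96  14.5  440.   165.  ]
   [ 28.62  14.25 440.   165.  ]
   [ 28.43  14.75 440.   165.  ]
   [ 27.38  14.   440.   165.  ]
   [ 27.12  14.25 440.   166.  ]
big
   [ 42.93  19.5  521.   178.  ]
   [ 42.53  19.75 521.   178.  ]
   [ 41.6   19.25 521.   178.  ]
   [ 41.19  19.5  521.   179.  ]
   [ 40.89  19.25 521.   179.  ]
```

View pics/w1c.png

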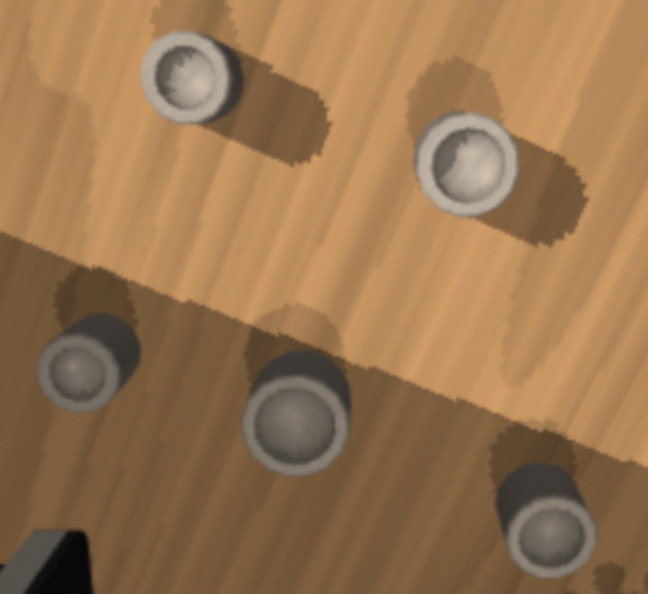

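```bash
python3 - <<'E'
from h import *
go(540,291,110,0.2)
im=viewer.grab_frame("top");c=cam("top"); cv2.imwrite("pics/top1.png",cv2.resize(im[90:330,60:480],None,fx=1.9,fy=1.9)[:,:,::-1])
E
```

```text
shift m [ 0.0318 -0.0458  0.1438] turn [-0.0004 -0.0009  0.2116] q [0.42 0.28 1.73 0.   1.13 0.01] t 2.1
```

View pics/top1.png

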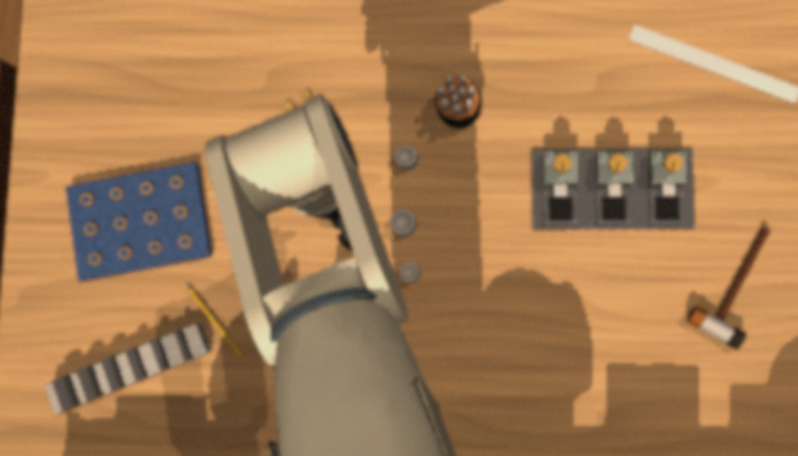

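Request:
{"name": "send_rows", "arguments": {
  "plan": [
    [[0.008,-0.011,0.036],[0,0,0.053],1],
    [[0.016,-0.023,0.072],[0,0,0.106],1],
    [[0.024,-0.034,0.108],[0,0,0.16],1],
    [[0.032,-0.046,0.144],[0,0,0.21],1],
    [[0.032,-0.046,0.144],[0,0,0.21],1]
  ]
}}

```text
clock: 2.57
eef_pos: [536.6, 291.6, 103.0]
tcp_rot: [3.14, 0.008, 0.201]
contact_force: [-1.8, -0.6, -0.7]
opening: 1.003
```

```bash
python3 - <<'E'
from h import *
go(540,291,34,0.2)
c=cam("wrist");im=viewer.grab_frame("wrist"); cv2.imwrite("pics/w2.png",im[:,:,::-1])
for b in rimfit(im,c,540,291)[:2]: print("  ",np.round(b,2))
E
```

```text
shift m [0.0038 0.0011 0.069 ] turn [0.0018 0.0081 0.0006] q [0.49 0.51 1.77 0.   0.87 0.29] t 2.57
   [ 63.24  17.   540.   292.  ]
   [ 62.81  17.25 540.   292.  ]
```

View pics/w2.png

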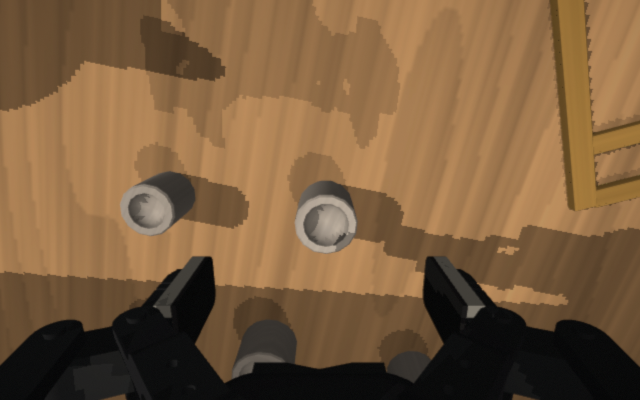

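Request:
{"name": "send_rows", "arguments": {
  "plan": [
    [[0.002,0,0.025],[0,0.008,0],1],
    [[0.003,0,0.048],[0,0.008,0],1],
    [[0.003,0,0.06],[0,0.008,0],1],
    [[0.003,0,0.068],[0,0.008,0],1],
    [[0.003,0,0.068],[0,0.008,0],1]
  ]
}}

```text
clock: 3.03
eef_pos: [540.1, 291.2, 38.3]
tcp_rot: [3.14, -0.002, 0.204]
contact_force: [-0.6, -0.5, 0.6]
opening: 0.998
```

Request:
{"name": "send_rows", "arguments": {
  "plan": [
    [[0,0,0],[0,0,0],0],
    [[0,0,0],[0,0,0],0],
    [[0,0,0],[0,0,0],-0.4],
    [[0,0,0],[0,0,0],-0.6],
    [[0,0,0],[0,0,0],-1]
  ],
  "squeeze": 30
}}

```text
clock: 3.45
eef_pos: [540.6, 291.4, 39.4]
tcp_rot: [3.14, -0.003, 0.204]
contact_force: [-1.6, -0.0, 6.2]
opening: 0.409
```

```bash
python3 - <<'E'
from h import *
show()
go(540,292,34,0.2)
im=viewer.grab_frame("wrist"); cv2.imwrite("pics/w3.png",im[:,:,::-1])
E
```

```text
t 3.45 pos [540.6 291.4  39.4] rot [ 3.14e+00 -3.00e-03  2.04e-01] F [-1.6 -0.   6.2] M [-0.17  0.18  0.01] open 0.409 q [ 0.49  0.6   1.8  -0.    0.74  0.29]
shift m [-0.0004 -0.0007  0.0054] turn [ 0.0014 -0.0026  0.0044] q [ 0.49  0.6   1.8  -0.    0.74  0.29] t 3.45
```

View pics/w3.png

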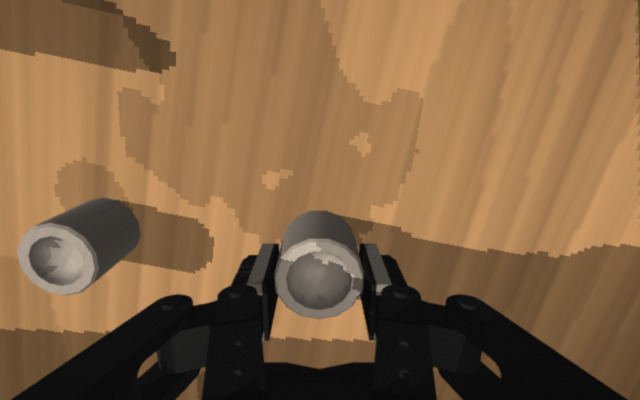

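```bash
python3 - <<'E'
from h import *
c=cam("wrist");im=viewer.grab_frame("wrist");show()
for b in rimfit(im,c,540,291,z=36)[:3]: print("  ",np.round(b,2))
E
```

```text
t 3.55 pos [540.6 291.4  39.4] rot [ 3.14e+00 -3.00e-03  2.04e-01] F [-0.8 -0.4  6.7] M [-0.18  0.24 -0.  ] open 0.407 q [ 0.49  0.6   1.8  -0.    0.74  0.29]
   [ 84.66  16.75 540.   292.  ]
   [ 84.64  17.   540.   292.  ]
   [ 81.59  17.25 540.   292.  ]
```

Request:
{"name": "send_rows", "arguments": {
  "plan": [
    [[0,0,-0.01],[0,0,0],-1],
    [[0,0,-0.03],[0,0,0],-1],
    [[0,0,-0.06],[0,0,0],-1],
    [[0,0,-0.1],[0,0,0],-1],
    [[0,0,-0.135],[0,0,0],-1]
  ],
  "squeeze": 40
}}

```text
clock: 3.97
eef_pos: [539.7, 291.3, 176.5]
tcp_rot: [3.14, -0.002, 0.204]
contact_force: [1.4, 0.9, -2.5]
opening: 0.404
```

```bash
python3 - <<'E'
from h import *
show()
go(490,-166,250,1.57)
E
```

```text
t 3.97 pos [539.7 291.3 176.5] rot [ 3.14e+00 -2.00e-03  2.04e-01] F [ 1.4  0.9 -2.5] M [ 0.07 -0.07  0.01] open 0.404 q [ 0.49  0.41  1.73 -0.    1.    0.29]
shift m [-0.1413  0.4378 -0.073 ] turn [ 2.6000e-03 -3.0000e-04 -1.3655e+00] q [ 0.49  0.41  1.73 -0.    1.    0.29] t 3.97
```

Request:
{"name": "send_rows", "arguments": {
  "plan": [
    [[-0.012,0.037,-0.006],[0,0,-0.12],-1],
    [[-0.024,0.074,-0.012],[0,0,-0.24],-1],
    [[-0.036,0.111,-0.018],[0,0,-0.36],-1],
    [[-0.048,0.148,-0.024],[0,0,-0.48],-1],
    [[-0.06,0.185,-0.03],[0,0,-0.6],-1]
  ]
}}

```text
clock: 4.38
eef_pos: [517.8, 98.0, 207.5]
tcp_rot: [3.139, -0.001, 0.806]
contact_force: [0.0, 0.5, -3.2]
opening: 0.402
```

```bash
python3 - <<'E'
from h import *
show()
go(490,-166,250,1.57)
E
```

```text
t 4.38 pos [517.8  98.  207.5] rot [ 3.139e+00 -1.000e-03  8.060e-01] F [ 0.   0.5 -3.2] M [-0.06 -0.03  0.01] open 0.402 q [ 0.19  0.25  1.89 -0.    1.   -0.62]
shift m [-0.2096  0.1629 -0.0423] turn [ 2.800e-03  3.000e-04 -7.643e-01] q [ 0.19  0.25  1.89 -0.    1.   -0.62] t 4.38
```

Request:
{"name": "send_rows", "arguments": {
  "plan": [
    [[-0.03,0.023,-0.006],[0,0,-0.11],-1],
    [[-0.06,0.047,-0.012],[0,0,-0.22],-1],
    [[-0.09,0.07,-0.018],[0,0,-0.33],-1],
    [[-0.12,0.093,-0.024],[0,0,-0.44],-1],
    [[-0.15,0.116,-0.03],[0,0,-0.55],-1]
  ]
}}

```text
clock: 4.8
eef_pos: [496.9, -89.9, 238.3]
tcp_rot: [3.139, 0.001, 1.355]
contact_force: [1.3, -0.1, -3.1]
opening: 0.402
```

```bash
python3 - <<'E'
from h import *
show()
go(490,-166,250,1.57)
E
```

```text
t 4.8 pos [496.9 -89.9 238.3] rot [3.139e+00 1.000e-03 1.355e+00] F [ 1.3 -0.1 -3.1] M [-0.01 -0.03 -0.  ] open 0.402 q [-0.18  0.18  1.9  -0.    1.05 -1.54]
shift m [-0.0758  0.0096 -0.0116] turn [ 0.003   0.001  -0.2153] q [-0.18  0.18  1.9  -0.    1.05 -1.54] t 4.8
```

Request:
{"name": "send_rows", "arguments": {
  "plan": [
    [[-0.025,0.003,-0.004],[0,0,-0.07],-1],
    [[-0.05,0.006,-0.008],[0,0,-0.14],-1],
    [[-0.07,0.009,-0.012],[0,0,-0.2],-1],
    [[-0.076,0.01,-0.012],[0,0,-0.215],-1],
    [[-0.076,0.01,-0.012],[0,0,-0.215],-1]
  ]
}}

```text
clock: 5.22
eef_pos: [490.0, -167.8, 251.2]
tcp_rot: [3.138, 0.002, 1.568]
contact_force: [-0.1, 0.8, -2.5]
opening: 0.401
```

```bash
python3 - <<'E'
from h import *
show()
c=cam("wrist");im=viewer.grab_frame("wrist"); cv2.imwrite("pics/w4.png",im[:,:,::-1])
print(repr(c))
for n in ["holder","screw1","nest1"]:
    for r in viewer.cut_out(n,"wrist"):
        m=np.argwhere(r["mask"]).mean(0)
        print(n,round(r["p"],2),np.round(r["extent"]),m.round(1),ray(c,m[1],m[0],78).round(1))
E
```

```text
t 5.22 pos [ 490.  -167.8  251.2] rot [3.138e+00 2.000e-03 1.568e+00] F [-0.1  0.8 -2.5] M [-0.03 -0.03  0.06] open 0.401 q [-0.33  0.19  1.86 -0.    1.09 -1.9 ]
(array([[353.90586727,   0.        , 318.73053596],
       [  0.        , 353.90586727, 197.31790321],
       [  0.        ,   0.        ,   1.        ]]), array([ 418.49035659, -168.60312195,  371.48109877]), array([[ 0.00211957,  0.95885592,  0.28388524],
       [ 0.99999529, -0.00140283, -0.00272805],
       [-0.00221757,  0.28388968, -0.95885438]]))
holder 0.79 [195. 181. 250. 118.] [225.6 322. ] [ 531.5 -166.6   78. ]
nest1 0.56 [194. 184. 252. 138.] [225.6 322.2] [ 531.5 -166.4   78. ]
```

View pics/w4.png

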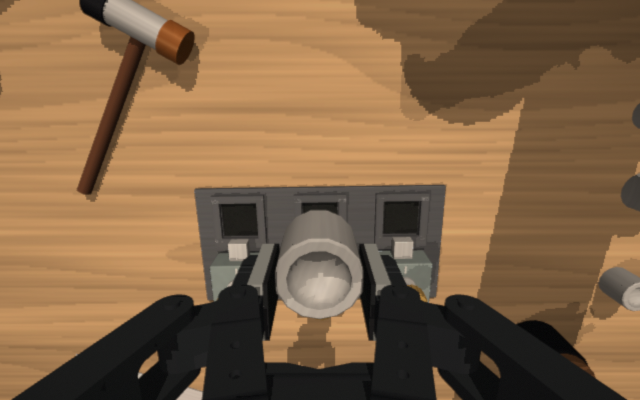

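```bash
python3 - <<'E'
from h import *
im=viewer.grab_frame("wrist")
cv2.imwrite("pics/w4c.png",cv2.resize(im[175:305,185:455],None,fx=2.95,fy=2.95,interpolation=2)[:,:,::-1])
E
```

```text
(no output)
```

View pics/w4c.png

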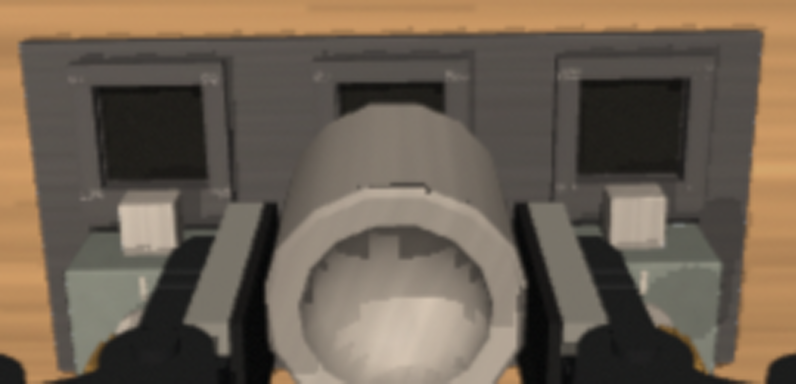

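```bash
python3 - <<'E'
from h import *
c=cam("wrist")
f=lambda x,y,z:ray(c,185+x/2.95,175+y/2.95,z).round(1)
print("plate corners", f(22,43,6),f(762,30,6), "len",np.linalg.norm(f(22,43,6)-f(762,30,6)))
for n,p in {"n1":[(580,80),(690,80),(686,178),(576,172)],"n3":[(93,87),(202,85),(207,180),(103,183)]}.items():
    for q in p: print(n,q,f(*q,6),f(*q,12))
E
```

```text
plate corners [ 517.8 -301.8    6. ] [512.9 -34.4   6. ] len 267.44489151972977
n1 (580, 80) [531.8 -99.1   6. ] [ 530.  -100.2   12. ]
n1 (690, 80) [531.8 -58.9   6. ] [529.9 -60.7  12. ]
n1 (686, 178) [570.4 -57.3   6. ] [567.9 -59.1  12. ]
n1 (576, 172) [568.  -98.8   6. ] [565.5 -99.9  12. ]
n3 (93, 87) [ 534.5 -277.4    6. ] [ 532.6 -275.6   12. ]
n3 (202, 85) [ 533.7 -237.4    6. ] [ 531.8 -236.2   12. ]
n3 (207, 180) [ 571.2 -237.5    6. ] [ 568.7 -236.3   12. ]
n3 (103, 183) [ 572.5 -276.8    6. ] [ 569.9 -274.9   12. ]
```

```bash
python3 - <<'E'
from h import *
c=cam("wrist");im=viewer.grab_frame("wrist");show()
for b in rimfit(im,c,490,-168,z=247.8,rs=np.arange(16,20,.25))[:3]: print("  ",np.round(b,2))
go(550.5,-79.3,85,1.582)
E
```

```text
t 5.52 pos [ 490.3 -165.4  250.3] rot [3.139e+00 1.000e-03 1.570e+00] F [ 0.5  0.5 -2.4] M [-0.01  0.02  0.01] open 0.407 q [-0.33  0.19  1.87 -0.    1.09 -1.9 ]
   [  93.65   17.25  488.   -167.  ]
   [  90.6   17.   488.  -167. ]
   [  90.56   17.5   488.   -167.  ]
shift m [0.0863 0.0598 0.1654] turn [ 0.0026  0.0011 -0.0117] q [-0.33  0.19  1.87 -0.    1.09 -1.9 ] t 5.52
```

Request:
{"name": "send_rows", "arguments": {
  "plan": [
    [[0.022,0.016,0.025],[0,0,-0.006],-1],
    [[0.044,0.031,0.055],[0,0,-0.012],-1],
    [[0.066,0.046,0.09],[0,0,-0.012],-1],
    [[0.086,0.06,0.13],[0,0,-0.012],-1],
    [[0.086,0.06,0.15],[0,0,-0.012],-1]
  ]
}}

```text
clock: 5.93
eef_pos: [551.9, -76.4, 98.2]
tcp_rot: [3.139, 0.0, 1.584]
contact_force: [-0.5, -0.5, -3.4]
opening: 0.4
```

```bash
python3 - <<'E'
from h import *
viewer.grab_frame("wrist");viewer.grab_frame("wrist")
show()
c=cam("wrist");im=viewer.grab_frame("wrist");cv2.imwrite("pics/w5.png",im[:,:,::-1])
show()
s,_=st();p=s["eef_pos"]
for b in rimfit(im,c,p[0],p[1],z=p[2]-3.4,rs=np.arange(16,20,.25))[:3]: print("  ",np.round(b,2))
go(550.5,-79.3,85,1.582)
E
```

```text
t 6.03 pos [548.1 -77.5  96.3] rot [-3.136 -0.     1.585] F [-0.8  0.1 -2.9] M [-0.    0.09  0.01] open 0.403 q [-0.14  0.45  1.91 -0.    0.8  -1.73]
t 6.08 pos [549.2 -78.5  98.7] rot [-3.139  0.     1.584] F [-0.9 -0.1 -2.5] M [ 0.01  0.   -0.04] open 0.404 q [-0.14  0.44  1.9  -0.    0.8  -1.73]
   [138.92  17.   545.16 -78.46]
   [134.61  17.25 545.16 -78.46]
   [133.74  16.75 545.16 -78.46]
shift m [-0.0009  0.0014  0.0137] turn [-0.0025  0.0005  0.0022] q [-0.14  0.44  1.9  -0.    0.8  -1.73] t 6.08
```

View pics/w5.png

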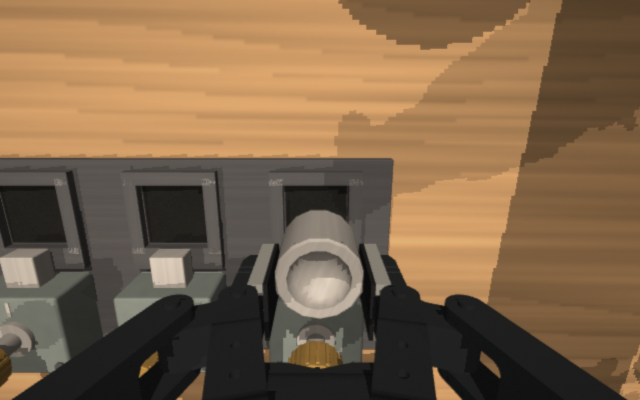

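```bash
cat >> h.py <<'E'
def settle(n=6):
    for _ in range(n): viewer.grab_frame("wrist")
def snap(name):
    s=status.sense(); c=cam("wrist"); im=viewer.grab_frame("wrist"); cv2.imwrite(f"pics/{name}.png",im[:,:,::-1]); return s,c,im
E
python3 - <<'E'
from h import *
settle(6)
for i in range(2):
    s,c,im=snap("w6")
    p=s["eef_pos"]; print(p.round(1),c[1].round(1),s["tcp_rot"].round(4), (c[1]-p).round(2))
    for b in rimfit(im,c,p[0]-2,p[1],z=p[2]-3.4,rs=np.arange(16,20,.25))[:2]: print("  ",np.round(b-np.r_[0,0,p[:2]],2))
    for b in rimfit(im,c,p[0]-2,p[1],z=p[2]-0,rs=np.arange(16,20,.25))[:2]: print("  z0",np.round(b-np.r_[0,0,p[:2]],2))
cv2.imwrite("pics/w6c.png",cv2.resize(im[145:275,0:400],None,fx=2,fy=2,interpolation=2)[:,:,::-1])
E
```

```text
[551.6 -80.3 102.3] [479.9 -82.  222.4] [3.1360e+00 1.6000e-03 1.5814e+00] [-71.72  -1.76 120.14]
   [127.57  17.75  -2.    -1.  ]
   [126.2  18.   -2.   -1. ]
  z0 [127.32  16.75  -3.    -1.  ]
  z0 [126.82  17.5   -4.    -1.  ]
[551.4 -80.2 102. ] [479.7 -82.  222.2] [3.1365e+00 1.6000e-03 1.5815e+00] [-71.67  -1.77 120.21]
   [126.6   17.75  -2.    -1.  ]
   [126.06  18.    -2.    -1.  ]
  z0 [126.54  16.75  -3.    -1.  ]
  z0 [126.5  17.5  -4.   -1. ]
```

View pics/w6c.png

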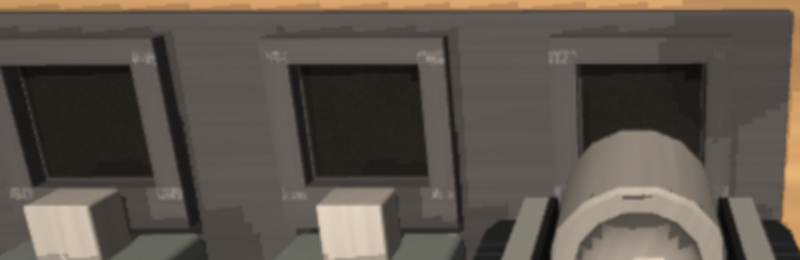

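```bash
python3 - <<'E'
from h import *
s,c,im=snap("w7")
f=lambda x,y,z:ray(c,x/2,145+y/2,z).round(1)
print("plate corner",f(792,12,6), "edge left",f(10,13,6))
print("n1 L",f(580,66,12),f(580,90,6),"R",f(704,66,12),f(704,90,6))
print("n2 near L/R z12",f(290,66,12),f(422,66,12),"far floor",f(312,178,6),f(434,178,6), "far top", f(300,187,12),f(437,184,12))
print("n3 near",f(152-5,66,12),"far floor",f(50,178,6),f(153,176,6))
E
```

```text
plate corner [513.6 -34.6   6. ] edge left [ 516.7 -274.5    6. ]
n1 L [529.9 -99.2  12. ] [539.2 -99.8   6. ] R [529.5 -61.4  12. ] [538.7 -60.6   6. ]
n2 near L/R z12 [ 531.  -187.6   12. ] [ 530.5 -147.3   12. ] far floor [ 570.2 -188.2    6. ] [ 569.7 -148.1    6. ] far top [ 570.8 -189.5   12. ] [ 569.3 -145.5   12. ]
n3 near [ 531.5 -231.2   12. ] far floor [ 571.2 -274.5    6. ] [ 570.1 -240.4    6. ]
```

```bash
python3 - <<'E'
from h import *
go(551.3,-79.5,60,1.583)
E
```

```text
shift m [0.0006 0.0001 0.0414] turn [ 0.0041  0.0014 -0.0013] q [-0.15  0.44  1.9  -0.    0.8  -1.73] t 6.53
```

Request:
{"name": "send_rows", "arguments": {
  "plan": [
    [[0.0005,0,0.012],[0.004,0.0015,-0.001],-1],
    [[0.0005,0,0.024],[0.004,0.0015,-0.001],-1],
    [[0.0005,0,0.034],[0.004,0.0015,-0.001],-1],
    [[0.0005,0,0.04],[0.004,0.0015,-0.001],-1],
    [[0.0005,0,0.041],[0.004,0.0015,-0.001],-1]
  ]
}}

```text
clock: 6.95
eef_pos: [549.9, -79.4, 58.2]
tcp_rot: [-3.138, -0.001, 1.583]
contact_force: [0.4, 0.4, -2.4]
opening: 0.405
```

```bash
python3 - <<'E'
from h import *
settle(4); s,c,im=snap("w8"); show()
cv2.imwrite("pics/w8c.png",cv2.resize(im[100:350,160:480],None,fx=2.4,fy=2.4,interpolation=2)[:,:,::-1])
go(551.3,-79.5,44,1.583)
E
```

```text
t 7.2 pos [551.5 -79.6  60.7] rot [ 3.141 -0.     1.583] F [-0.2  0.5 -3.5] M [-0.03  0.07  0.02] open 0.402 q [-0.15  0.5   1.92  0.    0.72 -1.73]
shift m [ 0.0001 -0.0002  0.0167] turn [ 0.0006 -0.     -0.0002] q [-0.15  0.5   1.92  0.    0.72 -1.73] t 7.2
```

View pics/w8c.png

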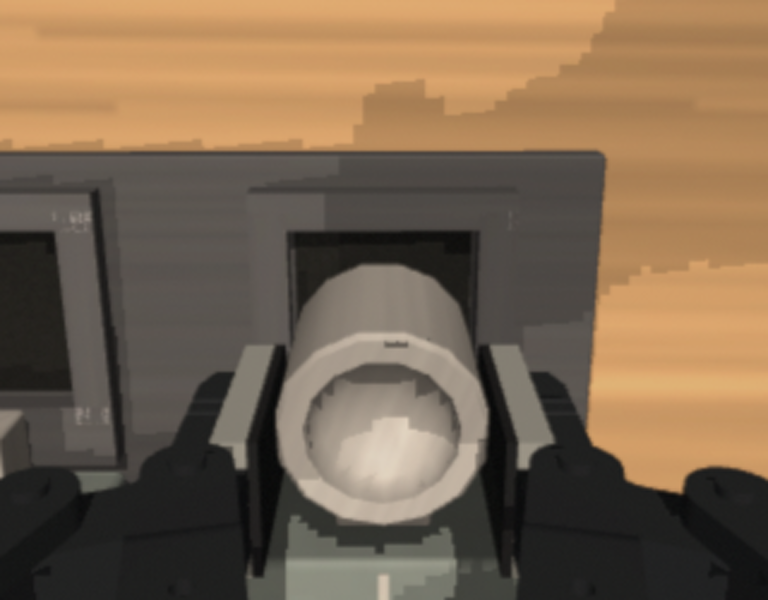

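Request:
{"name": "send_rows", "arguments": {
  "plan": [
    [[0,0,0.003],[0,0,0],-1],
    [[0,0,0.006],[0,0,0],-1],
    [[0,0,0.009],[0,0,0],-1],
    [[0,0,0.011],[0,0,0],-1],
    [[0,0,0.012],[0,0,0],-1]
  ]
}}

```text
clock: 7.62
eef_pos: [551.5, -79.6, 48.3]
tcp_rot: [3.141, -0.0, 1.583]
contact_force: [-0.8, -0.0, -1.7]
opening: 0.404
```

```bash
python3 - <<'E'
from h import *
settle(3);show()
go(551.3,-79.5,44,1.583)
E
```

```text
t 7.77 pos [551.5 -79.6  48.6] rot [ 3.141 -0.     1.583] F [-0.2 -0.5 -3. ] M [ 0.01  0.09 -0.02] open 0.4 q [-0.15  0.52  1.92  0.    0.7  -1.73]
shift m [ 0.0001 -0.0002  0.0046] turn [ 0.0005 -0.     -0.0002] q [-0.15  0.52  1.92  0.    0.7  -1.73] t 7.77
```

Die bottom is below the rim with no contact. Continue.

Request:
{"name": "send_rows", "arguments": {
  "plan": [
    [[0,0,0.001],[0,0,0],-1],
    [[0,0,0.002],[0,0,0],-1],
    [[0,0,0.003],[0,0,0],-1],
    [[0,0,0.0035],[0,0,0],-1],
    [[0,0,0.0035],[0,0,0],-1]
  ]
}}

```text
clock: 8.18
eef_pos: [551.5, -79.6, 45.5]
tcp_rot: [3.141, -0.0, 1.583]
contact_force: [-3.5, -0.9, 5.2]
opening: 0.405
```

```bash
python3 - <<'E'
from h import *
settle(3);show()
E
```

```text
t 8.33 pos [551.6 -79.6  45.6] rot [ 3.141 -0.     1.583] F [-3.7 -0.1  5.5] M [0.1  0.58 0.02] open 0.403 q [-0.15  0.53  1.92  0.    0.69 -1.73]
```

Request:
{"name": "send_rows", "arguments": {
  "plan": [
    [[0,0,0],[0,0,0],-0.1],
    [[0,0,0],[0,0,0],0.1],
    [[0,0,0],[0,0,0],0.4],
    [[0,0,-0.01],[0,0,0],0.5],
    [[0,0,-0.04],[0,0,0],0.5]
  ]
}}

```text
clock: 8.75
eef_pos: [549.1, -79.3, 83.2]
tcp_rot: [-3.136, -0.001, 1.583]
contact_force: [-0.5, 0.7, 0.8]
opening: 0.751
```

Request:
{"name": "send_rows", "arguments": {
  "plan": [
    [[0,0,-0.03],[0,0,0],0.5],
    [[0,0,-0.06],[0,0,0],0.5],
    [[0,0,-0.09],[0,0,0],0.6],
    [[0,0.02,-0.11],[0,0,0],0.6],
    [[0,0.05,-0.12],[0,0,0],0.6]
  ]
}}

```text
clock: 9.17
eef_pos: [599.8, -79.0, 207.4]
tcp_rot: [-3.139, -0.0, 1.582]
contact_force: [1.0, -0.1, 0.5]
opening: 0.798
```

```bash
python3 - <<'E'
from h import *
settle(4);show();s,c,im=snap("w9")
go(690,-165,190,1.583)
for b in rimfit(im,c,551,-79.5,z=42)[:2]: print("  ",np.round(b,2))
E
```

```text
t 9.37 pos [600.  -78.7 203.5] rot [-3.137e+00 -1.000e-03  1.583e+00] F [-0.1 -0.6 -0.1] M [-0.03  0.03 -0.04] open 0.802 q [-0.13  0.38  1.72  0.    1.05 -1.72]
shift m [-0.0874  0.0901  0.012 ] turn [-0.0066 -0.0011 -0.0001] q [-0.13  0.38  1.72  0.    1.05 -1.72] t 9.42
   [139.18  17.5  550.   -81.5 ]
   [138.47  17.5  550.   -80.5 ]
```

View pics/w9.png

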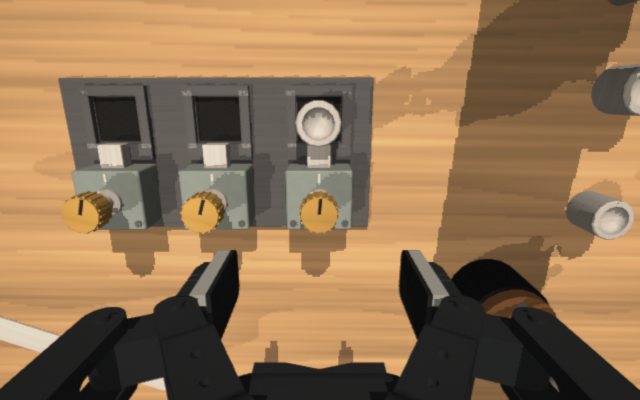

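```bash
python3 - <<'E'
from h import *
settle(2);s,c,im=snap("w10")
cv2.imwrite("pics/w10c.png",cv2.resize(im[150:245,50:350],None,fx=2.6,fy=2.6,interpolation=2)[:,:,::-1])
cv2.imwrite("pics/w10d.png",cv2.resize(im[180:240,280:360],None,fx=8,fy=8,interpolation=2)[:,:,::-1])
for n in ["screw1"]:
    for r in viewer.cut_out(n,"wrist"):
        m=np.argwhere(r["mask"]).mean(0); print(n,round(r["p"],2),np.round(r["extent"]),m.round(1),ray(c,m[1],m[0],75).round(1))
for q in [(614.6,-79.3,78),(614.6,-79.3,60),(616.7,-255,78)]: print(proj(c,q).round(1))
E
```

```text
screw1 0.85 [181. 198.  44.  38.] [215.1 201.8] [ 613.5 -166.    75. ]
screw1 0.74 [ 62. 195.  50.  46.] [214.8  86. ] [ 614.3 -251.6   75. ]
screw1 0.65 [302. 195.  36.  40.] [215.5 318.4] [612.8 -79.8  75. ]
[319.1 219.2]
[319.  211.5]
[ 79.3 219.2]
```

View pics/w10c.png

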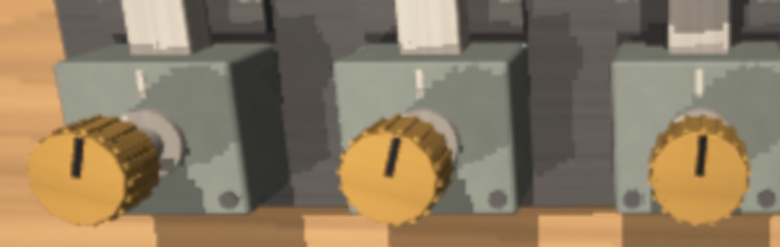

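View pics/w10d.png

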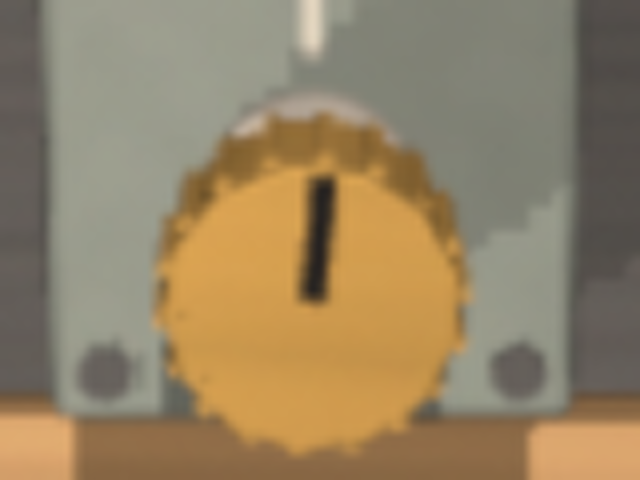

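```bash
python3 - <<'E'
from h import *
go(613.4,-79.5,72,1.583)
E
```

```text
shift m [-0.0011  0.0156  0.1302] turn [-0.0071 -0.0012 -0.0004] q [-0.13  0.38  1.72  0.    1.05 -1.72] t 9.62
```

Request:
{"name": "send_rows", "arguments": {
  "plan": [
    [[-0.001,0.008,0.026],[-0.007,-0.001,0],0.4],
    [[-0.001,0.0145,0.052],[-0.007,-0.001,0],0.4],
    [[-0.001,0.0145,0.078],[-0.007,-0.001,0],0.4],
    [[-0.001,0.0145,0.098],[-0.007,-0.001,0],0.4],
    [[-0.001,0.0145,0.105],[-0.007,-0.001,0],0.4]
  ]
}}

```text
clock: 10.03
eef_pos: [609.9, -79.2, 93.8]
tcp_rot: [-3.136, -0.001, 1.583]
contact_force: [-1.0, 0.2, -0.2]
opening: 0.702
```

```bash
python3 - <<'E'
from h import *
settle(3);show();s,c,im=snap("w11")
go(613.4,-79.5,72,1.583)
E
```

```text
t 10.18 pos [612.1 -79.5  97.1] rot [-3.14  -0.     1.583] F [0.1 0.2 0.1] M [-0.    0.02  0.02] open 0.7 q [-0.13  0.52  1.77  0.    0.86 -1.71]
shift m [0.     0.0005 0.0261] turn [ 0.0006 -0.0001 -0.0004] q [-0.13  0.52  1.76  0.    0.86 -1.71] t 10.23
```

View pics/w11.png

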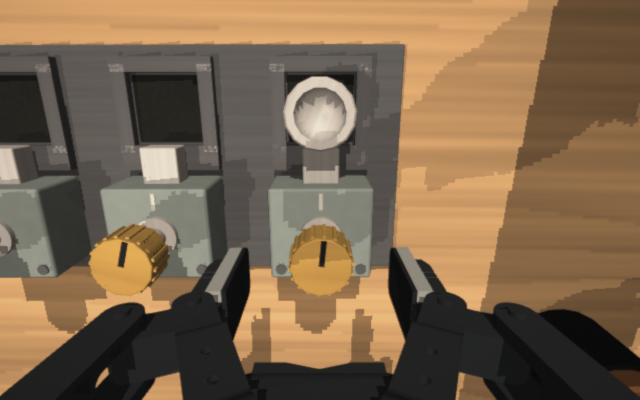

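```bash
python3 - <<'E'
from h import *
s,c,im=snap("w12"); print(ray(c,321,266,78), s["eef_pos"])
go(613.4,-79.5,71.5,1.583)
E
```

```text
[614.34438369 -79.72284375  78.        ] [612.86946348 -79.54043394  98.07074903]
shift m [0.0001 0.0001 0.0271] turn [ 0.0017  0.0001 -0.0004] q [-0.13  0.52  1.76  0.    0.86 -1.71] t 10.28
```

Request:
{"name": "send_rows", "arguments": {
  "plan": [
    [[0,0.001,0.009],[0,0,0],0.4],
    [[0,0.001,0.018],[0,0,0],0.4],
    [[0,0.001,0.025],[0,0,0],0.2],
    [[0,0.001,0.026],[0,0,0],-0.1],
    [[0,0.001,0.026],[0,0,0],-0.3]
  ],
  "squeeze": 25
}}

```text
clock: 10.7
eef_pos: [613.7, -79.5, 71.7]
tcp_rot: [3.142, -0.0, 1.583]
contact_force: [0.2, 0.6, 0.0]
opening: 0.356
```

Request:
{"name": "send_rows", "arguments": {
  "plan": [
    [[0,0,0],[0,0,0],-0.5],
    [[0,0,0],[0,0,0],-0.7],
    [[0,0,0],[0,0,0],-1],
    [[0,0,0],[0,0,0],-1],
    [[0,0,0],[0,0,0],-1]
  ],
  "squeeze": 25
}}

```text
clock: 11.12
eef_pos: [613.8, -79.2, 72.0]
tcp_rot: [3.141, -0.0, 1.583]
contact_force: [0.1, 3.8, 3.0]
opening: 0.316
```

```bash
python3 - <<'E'
from h import *
settle(2);show();s,c,im=snap("w13")
E
```

```text
t 11.22 pos [613.8 -79.3  72. ] rot [ 3.141 -0.     1.582] F [-1.   4.5  4. ] M [ 0.7   0.13 -0.02] open 0.319 q [-0.13  0.56  1.77  0.    0.81 -1.71]
```

View pics/w13.png

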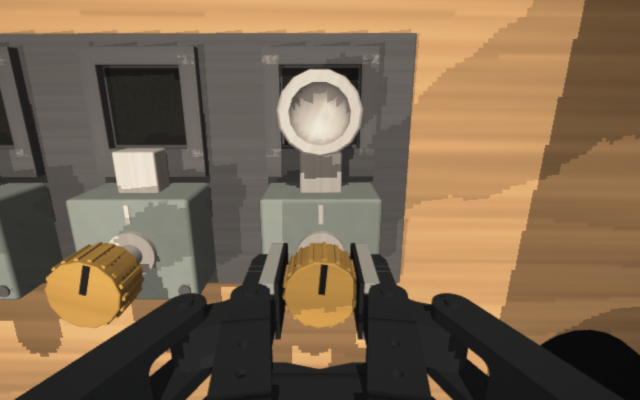

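Request:
{"name": "send_rows", "arguments": {
  "plan": [
    [[0,0,0.0001],[0,0,0.1],-1],
    [[0,0,0.0003],[0,0,0.2],-1],
    [[0,0,0.0005],[0,0,0.3],-1],
    [[0,0,0.0007],[0,0,0.4],-1],
    [[0,0,0.0007],[0,0,0.5],-1]
  ]
}}

```text
clock: 11.68
eef_pos: [613.8, -79.2, 71.3]
tcp_rot: [3.142, -0.001, 1.078]
contact_force: [-1.1, 4.2, 1.2]
opening: 0.322
```

```bash
python3 - <<'E'
from h import *
show();settle(2);show()
E
```

```text
t 11.68 pos [613.8 -79.2  71.3] rot [ 3.142e+00 -1.000e-03  1.078e+00] F [-1.1  4.2  1.2] M [0.69 0.06 0.06] open 0.322 q [-0.13  0.56  1.77  0.    0.81 -1.21]
t 11.78 pos [613.9 -79.2  71.3] rot [ 3.141e+00 -1.000e-03  1.081e+00] F [0.2 4.1 3.4] M [ 0.61  0.09 -0.04] open 0.317 q [-0.13  0.56  1.77  0.    0.81 -1.21]
```

Request:
{"name": "send_rows", "arguments": {
  "plan": [
    [[0,0,0.0001],[0,0,0.06],-1],
    [[0,0,0.0002],[0,0,0.12],-1],
    [[0,0,0.0003],[0,0,0.18],-1],
    [[0,0,0.0003],[0,0,0.22],-1],
    [[0,0,0.0003],[0,0,0.22],-1]
  ]
}}

```text
clock: 12.2
eef_pos: [613.8, -79.2, 70.9]
tcp_rot: [-3.141, -0.001, 0.862]
contact_force: [-1.3, 3.5, 2.9]
opening: 0.312
```

```bash
python3 - <<'E'
from h import *
show();settle(2);show();s,c,im=snap("w14");cv2.imwrite("pics/w14c.png",cv2.resize(im[160:330,220:420],None,fx=3,fy=3,interpolation=2)[:,:,::-1])
E
```

```text
t 12.2 pos [613.8 -79.2  70.9] rot [-3.141e+00 -1.000e-03  8.620e-01] F [-1.3  3.5  2.9] M [0.58 0.14 0.01] open 0.312 q [-0.13  0.56  1.77  0.    0.81 -0.99]
t 12.3 pos [613.8 -79.2  70.9] rot [-3.141e+00 -1.000e-03  8.640e-01] F [-1.   3.3  2.2] M [ 0.62  0.15 -0.02] open 0.315 q [-0.13  0.56  1.77  0.    0.81 -1.  ]
```

View pics/w14c.png

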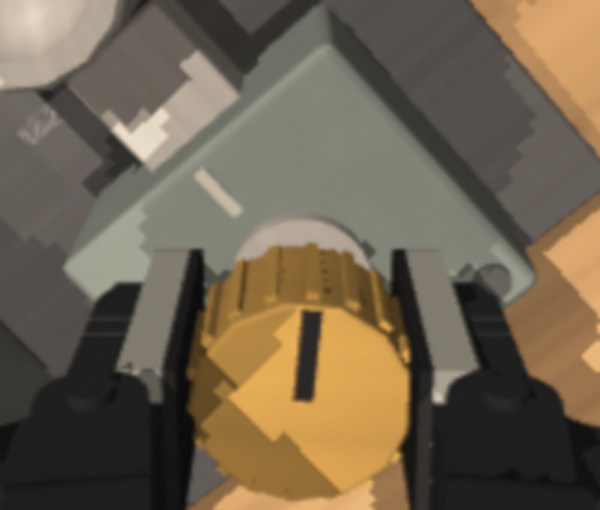

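Request:
{"name": "send_rows", "arguments": {
  "plan": [
    [[0,0,0.0001],[0,0,0.04],-1],
    [[0,0,0.0002],[0,0,0.08],-1],
    [[0,0,0.0002],[0,0,0.12],-1],
    [[0,0,0.0002],[0,0,0.12],-1],
    [[0,0,0.0002],[0,0,0.12],-1]
  ]
}}

```text
clock: 12.77
eef_pos: [613.8, -79.1, 70.7]
tcp_rot: [-3.141, -0.001, 0.746]
contact_force: [-0.6, 3.6, 2.4]
opening: 0.316
```

```bash
python3 - <<'E'
from h import *
show()
m=[]
for i in range(6): m.append(status.sense()["wrist_torque"][2]); settle(1)
print(np.round(m,3))
show();s,c,im=snap("w15");cv2.imwrite("pics/w15c.png",cv2.resize(im[160:330,220:420],None,fx=3,fy=3,interpolation=2)[:,:,::-1])
E
```

```text
t 12.77 pos [613.8 -79.1  70.7] rot [-3.141e+00 -1.000e-03  7.460e-01] F [-0.6  3.6  2.4] M [ 0.59  0.16 -0.01] open 0.316 q [-0.13  0.56  1.77  0.    0.81 -0.88]
[-0.011 -0.041 -0.01  -0.018 -0.029  0.012]
t 13.07 pos [613.8 -79.2  70.7] rot [-3.141e+00 -1.000e-03  7.450e-01] F [-0.8  3.5  3.2] M [ 0.6   0.15 -0.01] open 0.319 q [-0.13  0.56  1.77  0.    0.81 -0.88]
```

View pics/w15c.png

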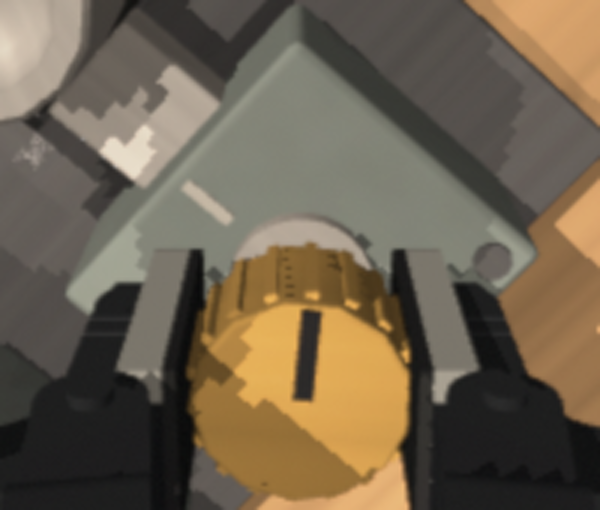

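Request:
{"name": "send_rows", "arguments": {
  "plan": [
    [[0,0,0.0001],[0,0,0.05],-1],
    [[0,0,0.0002],[0,0,0.1],-1],
    [[0,0,0.0002],[0,0,0.13],-1],
    [[0,0,0.0002],[0,0,0.13],-1],
    [[0,0,0.0002],[0,0,0.13],-1]
  ]
}}

```text
clock: 13.53
eef_pos: [613.8, -79.2, 70.5]
tcp_rot: [-3.141, -0.001, 0.616]
contact_force: [-0.4, 4.2, 2.8]
opening: 0.319
```

```bash
python3 - <<'E'
from h import *
show()
m=[]
for i in range(4): m.append(status.sense()["wrist_torque"][2]); settle(1)
print(np.round(m,3))
E
```

```text
t 13.53 pos [613.8 -79.2  70.5] rot [-3.141e+00 -1.000e-03  6.160e-01] F [-0.4  4.2  2.8] M [ 0.61  0.17 -0.03] open 0.319 q [-0.13  0.56  1.77  0.    0.81 -0.75]
[-0.031 -0.004 -0.056 -0.021]
```

Still free (reading ≈1.05). Carry on home; 3.4 end means turn on by ~2.2 to ≈3.25.

Request:
{"name": "send_rows", "arguments": {
  "plan": [
    [[0,0,0.0001],[0,0,0.08],-1],
    [[0,0,0.0003],[0,0,0.18],-1],
    [[0,0,0.0004],[0,0,0.29],-1],
    [[0,0,0.0006],[0,0,0.4],-1],
    [[0,0,0.0007],[0,0,0.5],-1]
  ]
}}

```text
clock: 14.15
eef_pos: [613.7, -79.1, 69.8]
tcp_rot: [-3.141, -0.0, 0.11]
contact_force: [-0.1, 4.7, 1.7]
opening: 0.319
```

Request:
{"name": "send_rows", "arguments": {
  "plan": [
    [[0,0,0.0001],[0,0,0.1],-1],
    [[0,0,0.0003],[0,0,0.21],-1],
    [[0,0,0.0004],[0,0,0.32],-1],
    [[0,0,0.0006],[0,0,0.43],-1],
    [[0,0,0.0007],[0,0,0.54],-1]
  ]
}}

```text
clock: 14.57
eef_pos: [613.7, -78.9, 69.0]
tcp_rot: [-3.141, 0.0, -0.435]
contact_force: [-0.1, 5.5, 2.1]
opening: 0.316
```

```bash
python3 - <<'E'
from h import *
show()
s,c,im=snap("w16");cv2.imwrite("pics/w16c.png",cv2.resize(im[60:330,120:520],None,fx=2,fy=2,interpolation=2)[:,:,::-1])
E
```

```text
t 14.57 pos [613.7 -78.9  69. ] rot [-3.141  0.    -0.435] F [-0.1  5.5  2.1] M [0.91 0.16 0.03] open 0.316 q [-0.13  0.56  1.77  0.    0.8   0.3 ]
```

View pics/w16c.png

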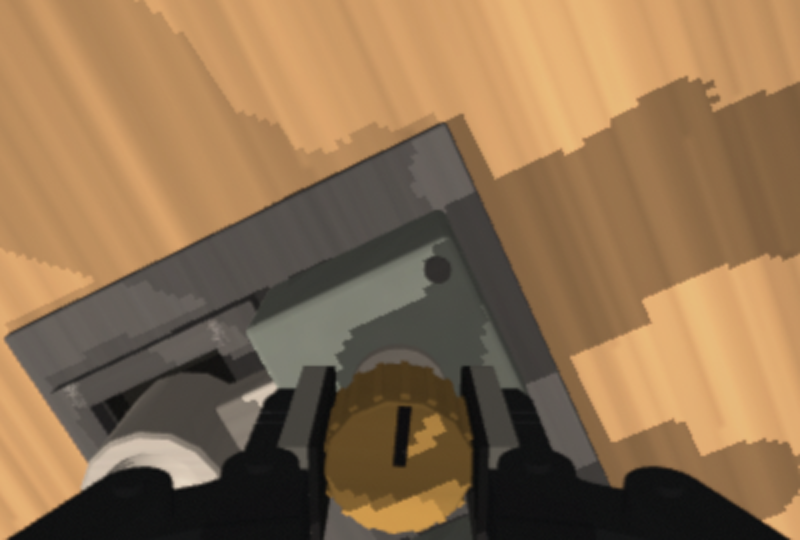

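Request:
{"name": "send_rows", "arguments": {
  "plan": [
    [[0,0,0.0001],[0,0,0.1],-1],
    [[0,0,0.0003],[0,0,0.21],-1],
    [[0,0,0.0004],[0,0,0.32],-1],
    [[0,0,0.0006],[0,0,0.43],-1],
    [[0,0,0.0007],[0,0,0.54],-1]
  ]
}}

```text
clock: 15.03
eef_pos: [613.8, -78.8, 68.2]
tcp_rot: [-3.141, 0.001, -0.985]
contact_force: [0.9, 6.3, 1.2]
opening: 0.316
```

```bash
python3 - <<'E'
from h import *
show()
E
```

```text
t 15.03 pos [613.8 -78.8  68.2] rot [-3.141e+00  1.000e-03 -9.850e-01] F [0.9 6.3 1.2] M [1.02 0.07 0.05] open 0.316 q [-0.13  0.56  1.77  0.    0.8   0.85]
```

Request:
{"name": "send_rows", "arguments": {
  "plan": [
    [[0,0,0.0001],[0,0,0.1],-1],
    [[0,0,0.0003],[0,0,0.21],-1],
    [[0,0,0.0004],[0,0,0.32],-1],
    [[0,0,0.0006],[0,0,0.43],-1],
    [[0,0,0.0007],[0,0,0.54],-1]
  ]
}}

```text
clock: 15.45
eef_pos: [614.0, -78.6, 67.4]
tcp_rot: [-3.141, 0.001, -1.527]
contact_force: [1.1, 4.7, 0.5]
opening: 0.317
```

```bash
python3 - <<'E'
from h import *
show()
s,c,im=snap("w17");cv2.imwrite("pics/w17c.png",cv2.resize(im[60:330,120:520],None,fx=2,fy=2,interpolation=2)[:,:,::-1])
E
```

```text
t 15.45 pos [614.  -78.6  67.4] rot [-3.141e+00  1.000e-03 -1.527e+00] F [1.1 4.7 0.5] M [ 0.98 -0.09  0.01] open 0.317 q [-0.13  0.57  1.77  0.    0.8   1.39]
```

View pics/w17c.png

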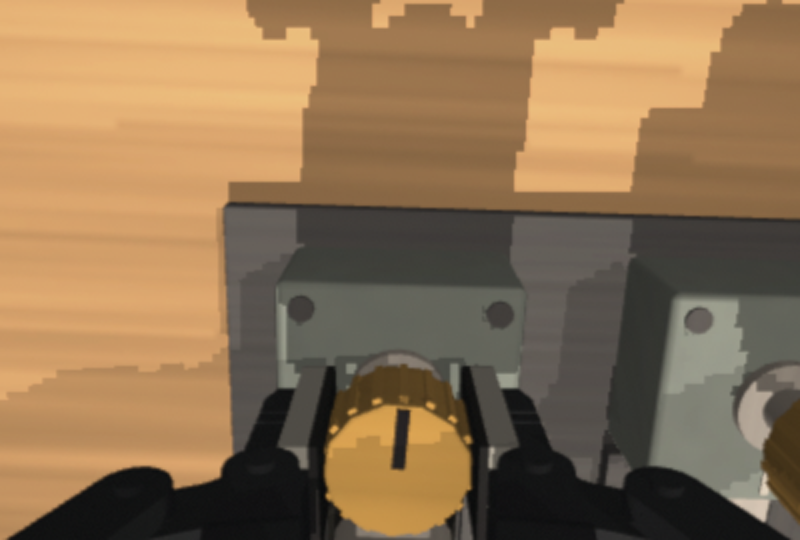

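Request:
{"name": "send_rows", "arguments": {
  "plan": [
    [[0,0,0.0001],[0,0,0.05],-1],
    [[0,0,0.0002],[0,0,0.1],-1],
    [[0,0,0.0002],[0,0,0.15],-1],
    [[0,0,0.0002],[0,0,0.2],-1],
    [[0,0,0.0002],[0,0,0.25],-1]
  ]
}}

```text
clock: 15.92
eef_pos: [614.1, -78.7, 67.1]
tcp_rot: [-3.141, 0.001, -1.781]
contact_force: [-0.9, 3.3, 3.4]
opening: 0.322
```

```bash
python3 - <<'E'
from h import *
show(); settle(2); show()
s,c,im=snap("w18");cv2.imwrite("pics/w18c.png",cv2.resize(im[160:330,220:420],None,fx=3,fy=3,interpolation=2)[:,:,::-1])
E
```

```text
t 15.92 pos [614.1 -78.7  67.1] rot [-3.141e+00  1.000e-03 -1.781e+00] F [-0.9  3.3  3.4] M [0.54 0.23 0.43] open 0.322 q [-0.13  0.57  1.77  0.    0.8   1.65]
t 16.02 pos [613.9 -78.7  67.1] rot [-3.141e+00  1.000e-03 -1.781e+00] F [-0.5  2.9  2.6] M [0.6  0.08 0.33] open 0.316 q [-0.13  0.57  1.77  0.    0.8   1.65]
```

View pics/w18c.png

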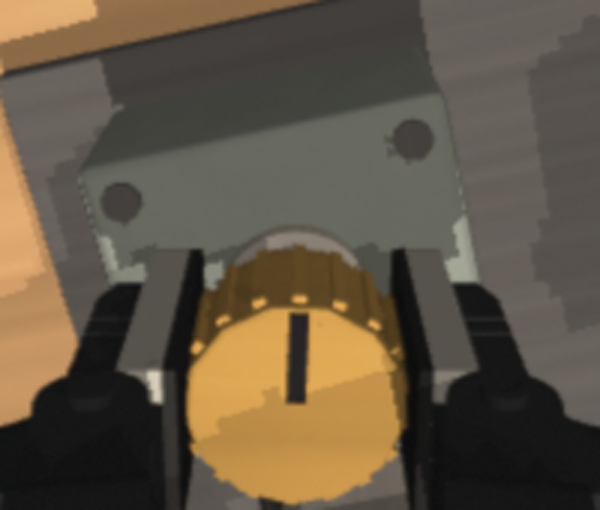

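Request:
{"name": "send_rows", "arguments": {
  "plan": [
    [[0,0,0],[0,0,-0.03],-0.3],
    [[0,0,0],[0,0,-0.03],0],
    [[0,0,0],[0,0,-0.03],0.3],
    [[0,0,-0.01],[0,0,-0.03],0.4],
    [[0,0,-0.04],[0,0,-0.03],0.4]
  ]
}}

```text
clock: 16.48
eef_pos: [611.2, -78.7, 104.2]
tcp_rot: [3.135, 0.001, -1.749]
contact_force: [-0.0, -0.1, -0.6]
opening: 0.699
```

```bash
python3 - <<'E'
from h import *
show()
go(640,60,240,0.3)
go(630,160,240,-0.6)
E
```

```text
t 16.48 pos [611.2 -78.7 104.2] rot [ 3.135e+00  1.000e-03 -1.749e+00] F [-0.  -0.1 -0.6] M [ 0.02  0.03 -0.06] open 0.699 q [-0.13  0.51  1.76  0.    0.87  1.62]
shift m [-0.1417 -0.0028 -0.1357] turn [ 0.0034  0.0072 -2.0494] q [-0.13  0.51  1.76  0.    0.87  1.62] t 16.48
shift m [-0.2383  0.0248 -0.1354] turn [ 0.0054  0.0044 -1.1494] q [-0.13  0.51  1.76  0.    0.87  1.62] t 16.48
```

Request:
{"name": "send_rows", "arguments": {
  "plan": [
    [[0,0,-0.027],[0,0,-0.12],0.6],
    [[-0.015,0,-0.055],[0,0,-0.24],0.8],
    [[-0.035,0,-0.082],[0,0,-0.36],1],
    [[-0.06,0,-0.11],[0,0,-0.48],1],
    [[-0.09,0,-0.13],[0,0,-0.6],1]
  ]
}}

```text
clock: 16.9
eef_pos: [628.7, 9.4, 237.9]
tcp_rot: [3.139, 0.003, -1.145]
contact_force: [0.4, -0.5, 0.4]
opening: 1.001
```

```bash
python3 - <<'E'
from h import *
show()
s,c,im=snap("w19")
go(620,180,240,0.84)
E
```

```text
t 16.9 pos [628.7   9.4 237.9] rot [ 3.139e+00  3.000e-03 -1.145e+00] F [ 0.4 -0.5  0.4] M [ 0.02 -0.07  0.03] open 1.001 q [0.01 0.37 1.64 0.   1.13 1.16]
shift m [-0.1545 -0.0595  0.0024] turn [-0.0057 -0.0023 -1.9742] q [0.02 0.37 1.63 0.   1.13 1.15] t 16.95
```

View pics/w19.png

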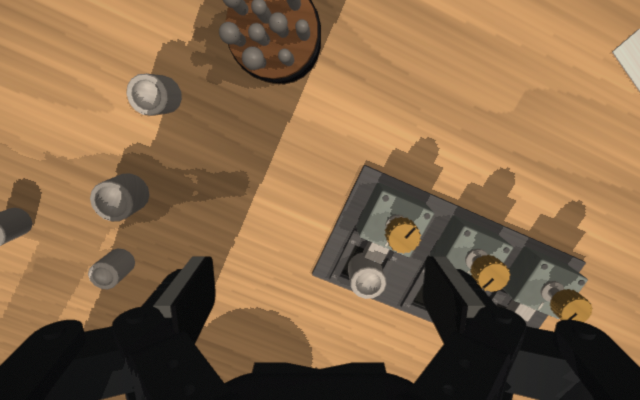

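Request:
{"name": "send_rows", "arguments": {
  "plan": [
    [[-0.03,-0.012,0],[-0.005,0,-0.12],1],
    [[-0.06,-0.024,0],[-0.005,0,-0.24],1],
    [[-0.09,-0.035,0],[-0.005,0,-0.36],1],
    [[-0.12,-0.046,0],[-0.005,0,-0.48],1],
    [[-0.15,-0.058,0],[-0.005,0,-0.6],1]
  ]
}}

```text
clock: 17.37
eef_pos: [620.1, 176.4, 243.0]
tcp_rot: [-3.141, 0.001, -0.529]
contact_force: [1.7, 0.3, -0.4]
opening: 1.0
```

Request:
{"name": "send_rows", "arguments": {
  "plan": [
    [[0,0,0],[0,0,-0.12],1],
    [[0,0,0],[0,0,-0.24],1],
    [[0,0,0],[0,0,-0.36],1],
    [[0,0,0],[0,0,-0.48],1],
    [[0,0,0],[0,0,-0.6],1]
  ]
}}

```text
clock: 17.78
eef_pos: [620.0, 176.3, 243.5]
tcp_rot: [-3.141, 0.0, 0.077]
contact_force: [1.8, 0.4, 0.9]
opening: 0.998
```

Request:
{"name": "send_rows", "arguments": {
  "plan": [
    [[0,0,0],[0,0,-0.12],1],
    [[0,0,0],[0,0,-0.24],1],
    [[0,0,0],[0,0,-0.36],1],
    [[0,0,0],[0,0,-0.48],1],
    [[0,0,0],[0,0,-0.6],1]
  ]
}}

```text
clock: 18.2
eef_pos: [620.0, 176.0, 244.0]
tcp_rot: [-3.141, -0.0, 0.683]
contact_force: [0.1, 0.2, -0.0]
opening: 1.003
```

```bash
python3 - <<'E'
from h import *
settle(5); show()
s,c,im=snap("w20")
for r in viewer.cut_out("die_b","wrist"):
    m=np.argwhere(r["mask"]).mean(0); p=ray(c,m[1],m[0],20); print(round(r["p"],2),np.round(r["extent"]),p.round(1))
    for b in rimfit(im,c,p[0],p[1])[:2]: print("  ",np.round(b,2))
E
```

```text
t 18.45 pos [620.1 176.1 243.7] rot [-3.141 -0.     0.673] F [-0.5 -1.5  0.4] M [-0.02 -0.    0.06] open 1.003 q [ 0.27  0.39  1.6   0.    1.15 -0.4 ]
0.65 [306. 156.  40.  37.] [630.5 174.8  20. ]
   [ 44.35  17.   630.48 175.77]
   [ 43.86  16.75 630.48 175.77]
0.65 [ 97. 289.  47.  39.] [542.5 -84.3  20. ]
   [ 58.7   16.5  544.46 -87.25]
   [ 58.27  17.   545.46 -87.25]
```

View pics/w20.png

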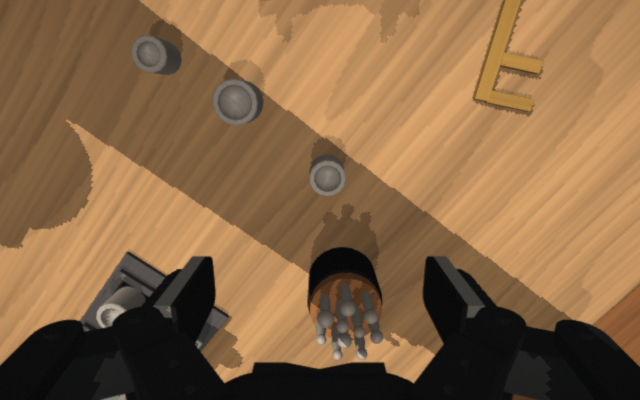

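B at (630.5,175.8), unmoved (pixel 327,176). Descend with yaw 0.8.

```bash
python3 - <<'E'
from h import *
go(630.5,175.6,100,0.8)
E
```

```text
shift m [0.0078 0.0071 0.1436] turn [-0.0007 -0.0004 -0.1253] q [ 0.27  0.39  1.6   0.    1.15 -0.4 ] t 18.55
```

Request:
{"name": "send_rows", "arguments": {
  "plan": [
    [[0.003,0.003,0.035],[0,0,-0.06],1],
    [[0.008,0.007,0.07],[0,0,-0.12],1],
    [[0.008,0.007,0.105],[0,0,-0.125],1],
    [[0.008,0.007,0.13],[0,0,-0.125],1],
    [[0.008,0.007,0.143],[0,0,-0.125],1]
  ]
}}

```text
clock: 18.97
eef_pos: [628.7, 175.2, 96.9]
tcp_rot: [-3.139, 0.004, 0.798]
contact_force: [-1.1, -0.4, -0.7]
opening: 0.999
```

```bash
python3 - <<'E'
from h import *
settle(4); show()
s,c,im=snap("w21")
for b in rimfit(im,c,630,175)[:2]: print("  ",np.round(b,2))
go(630.5,175.6,38,0.8)
E
```

```text
t 19.17 pos [631.4 176.  101.7] rot [ 3.142e+00 -2.000e-03  7.990e-01] F [ 0.6  0.  -0.2] M [ 0.03  0.02 -0.01] open 0.999 q [ 0.27  0.56  1.68  0.    0.9  -0.53]
   [ 67.93  17.   630.   176.  ]
   [ 65.96  17.25 630.   176.  ]
shift m [-0.0016 -0.0006  0.0645] turn [ 0.0007 -0.0028 -0.0007] q [ 0.27  0.56  1.68  0.    0.9  -0.53] t 19.22
```

View pics/w21.png

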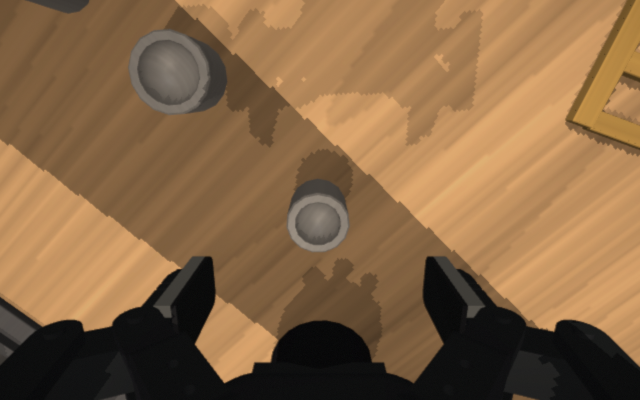

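Request:
{"name": "send_rows", "arguments": {
  "plan": [
    [[-0.001,0,0.015],[0,-0.003,0],1],
    [[-0.0015,0,0.035],[0,-0.003,0],1],
    [[-0.0015,0,0.052],[0,-0.003,0],1],
    [[-0.0015,0,0.062],[0,-0.003,0],1],
    [[-0.0015,0,0.063],[0,-0.003,0],1]
  ]
}}

```text
clock: 19.63
eef_pos: [630.1, 175.0, 37.9]
tcp_rot: [-3.141, 0.002, 0.799]
contact_force: [-0.3, -0.9, -0.9]
opening: 1.0
```

Request:
{"name": "send_rows", "arguments": {
  "plan": [
    [[0,0,0],[0,0,0],0.3],
    [[0,0,0],[0,0,0],0],
    [[0,0,0],[0,0,0],-0.3],
    [[0,0,0],[0,0,0],-0.6],
    [[0,0,0],[0,0,0],-1]
  ],
  "squeeze": 40
}}

```text
clock: 20.05
eef_pos: [630.9, 175.2, 39.1]
tcp_rot: [3.141, 0.0, 0.799]
contact_force: [-0.8, 0.3, 4.3]
opening: 0.405
```

```bash
python3 - <<'E'
from h import *
settle(3); show()
s,c,im=snap("w22"); p=s["eef_pos"]
for b in rimfit(im,c,630,176)[:2]: print("  ",np.round(b,2))
E
```

```text
t 20.2 pos [630.9 175.2  39.1] rot [3.141 0.    0.799] F [-1.2  0.4  5.4] M [0.04 0.11 0.  ] open 0.407 q [ 0.27  0.65  1.7  -0.    0.8  -0.53]
   [ 90.84  17.5  630.   175.  ]
   [ 88.34  17.25 630.   175.  ]
```

Request:
{"name": "send_rows", "arguments": {
  "plan": [
    [[0,0,-0.02],[0,0,0],-1],
    [[0,0,-0.05],[0,0,0],-1],
    [[0,0,-0.085],[0,0,0],-1],
    [[0,0,-0.12],[0,0,0],-1],
    [[0,0,-0.15],[0,0,0],-1]
  ]
}}

```text
clock: 20.67
eef_pos: [630.9, 175.3, 191.4]
tcp_rot: [3.14, -0.0, 0.799]
contact_force: [0.8, 1.0, -2.5]
opening: 0.401
```

```bash
python3 - <<'E'
from h import *
show(); go(500,-80,200,1.583)
E
```

```text
t 20.67 pos [630.9 175.3 191.4] rot [ 3.14  -0.     0.799] F [ 0.8  1.  -2.5] M [ 0.03 -0.1  -0.04] open 0.401 q [ 0.27  0.46  1.62 -0.    1.06 -0.53]
shift m [-0.2743  0.0842 -0.0086] turn [ 1.200e-03  1.000e-04 -7.839e-01] q [ 0.27  0.46  1.62 -0.    1.06 -0.53] t 20.67
```

Request:
{"name": "send_rows", "arguments": {
  "plan": [
    [[-0.038,0.012,-0.002],[0,0,-0.11],-1],
    [[-0.076,0.024,-0.004],[0,0,-0.22],-1],
    [[-0.114,0.036,-0.006],[0,0,-0.33],-1],
    [[-0.152,0.048,-0.008],[0,0,-0.44],-1],
    [[-0.19,0.06,-0.009],[0,0,-0.55],-1]
  ]
}}

```text
clock: 21.08
eef_pos: [540.1, -4.0, 200.8]
tcp_rot: [3.14, 0.0, 1.355]
contact_force: [1.1, -0.2, -1.7]
opening: 0.401
```

```bash
python3 - <<'E'
from h import *
show(); go(530,-255,170,1.583)
E
```

```text
t 21.08 pos [540.1  -4.  200.8] rot [3.14  0.    1.355] F [ 1.1 -0.2 -1.7] M [-0.   -0.07  0.01] open 0.401 q [-0.01  0.28  1.87 -0.    0.99 -1.36]
shift m [-0.2474  0.0438  0.031 ] turn [ 0.0016  0.0004 -0.2279] q [-0.01  0.28  1.87 -0.    0.99 -1.36] t 21.08
```

Request:
{"name": "send_rows", "arguments": {
  "plan": [
    [[-0.038,0.007,0],[0,0,-0.05],-1],
    [[-0.076,0.014,0.003],[0,0,-0.1],-1],
    [[-0.114,0.021,0.006],[0,0,-0.15],-1],
    [[-0.152,0.028,0.01],[0,0,-0.2],-1],
    [[-0.19,0.035,0.015],[0,0,-0.228],-1]
  ]
}}

```text
clock: 21.5
eef_pos: [533.2, -199.0, 186.3]
tcp_rot: [3.139, 0.001, 1.586]
contact_force: [0.6, 0.3, -3.4]
opening: 0.405
```

```bash
python3 - <<'E'
from h import *
show(); go(553.5,-255.6,100,1.583)
E
```

```text
t 21.5 pos [ 533.2 -199.   186.3] rot [3.139e+00 1.000e-03 1.586e+00] F [ 0.6  0.3 -3.4] M [ 0.01 -0.05  0.02] open 0.405 q [-0.36  0.34  1.82 -0.    0.98 -1.95]
shift m [-0.0569  0.0192  0.0864] turn [0.0023 0.0009 0.0029] q [-0.36  0.34  1.82 -0.    0.98 -1.95] t 21.5
```

Request:
{"name": "send_rows", "arguments": {
  "plan": [
    [[-0.02,0.007,0.015],[0.002,0.001,0.003],-1],
    [[-0.04,0.014,0.035],[0.002,0.001,0.003],-1],
    [[-0.057,0.019,0.055],[0.002,0.001,0.003],-1],
    [[-0.057,0.019,0.075],[0.002,0.001,0.003],-1],
    [[-0.057,0.019,0.086],[0.002,0.001,0.003],-1]
  ]
}}

```text
clock: 21.92
eef_pos: [552.2, -256.3, 98.2]
tcp_rot: [-3.14, -0.001, 1.581]
contact_force: [-1.0, 0.6, -2.3]
opening: 0.405
```

```bash
python3 - <<'E'
from h import *
settle(7); s,c,im=snap("w23"); show()
p=s["eef_pos"]
for b in rimfit(im,c,p[0]-2,p[1],z=p[2]-3.1,rs=np.arange(16,20,.25))[:3]: print("  ",np.round(b-np.r_[0,0,p[:2]],2))
cv2.imwrite("pics/w23c.png",cv2.resize(im[130:270,230:510],None,fx=2.8,fy=2.8,interpolation=2)[:,:,::-1])
E
```

```text
t 22.32 pos [ 554.  -255.6  101.7] rot [3.139e+00 1.000e-03 1.584e+00] F [ 0.1 -0.3 -2.6] M [-0.    0.01 -0.01] open 0.4 q [-0.43  0.51  1.78  0.    0.85 -2.02]
   [128.9  17.5  -2.   -1. ]
   [127.3   17.25  -2.    -1.  ]
   [122.38  17.75  -2.    -1.  ]
```

View pics/w23c.png

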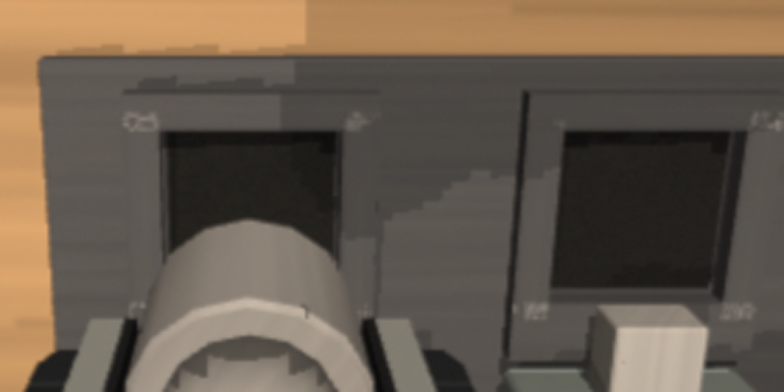

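```bash
python3 - <<'E'
from h import *
s,c,im=snap("w24"); f=lambda x,y,z:ray(c,230+x/2.8,130+y/2.8,z).round(1)
print(f(161,131,12),f(341,131,12),"plate corner",f(40,58,6)); print(s["eef_pos"].round(1))
go(553.6,-255.4,60,1.583)
E
```

```text
[ 531.9 -276.2   12. ] [ 531.4 -237.1   12. ] plate corner [ 517.2 -303.     6. ]
[ 554.  -255.6  101.7]
shift m [ 0.0003 -0.0004  0.0416] turn [0.0019 0.0007 0.0004] q [-0.43  0.51  1.78  0.    0.85 -2.02] t 22.37
```

Request:
{"name": "send_rows", "arguments": {
  "plan": [
    [[0,0,0.012],[0.002,0.001,0],-1],
    [[0,0,0.024],[0.002,0.001,0],-1],
    [[0,0,0.034],[0.002,0.001,0],-1],
    [[0,0,0.04],[0.002,0.001,0],-1],
    [[0,0,0.041],[0.002,0.001,0],-1]
  ]
}}

```text
clock: 22.78
eef_pos: [552.8, -255.1, 58.3]
tcp_rot: [-3.138, -0.002, 1.583]
contact_force: [-0.9, -0.1, -1.9]
opening: 0.406
```

```bash
python3 - <<'E'
from h import *
settle(6); s,c,im=snap("w25"); show()
cv2.imwrite("pics/w25c.png",cv2.resize(im[100:350,160:480],None,fx=2.4,fy=2.4,interpolation=2)[:,:,::-1])
go(553.7,-255.5,48,1.583)
E
```

```text
t 23.13 pos [ 554.3 -255.8   61.1] rot [3.141 0.    1.583] F [ 0.6 -0.3 -2.5] M [ 0.03 -0.08  0.  ] open 0.403 q [-0.43  0.56  1.8   0.    0.78 -2.02]
shift m [ 0.0003 -0.0006  0.0131] turn [0.0007 0.0001 0.0004] q [-0.43  0.56  1.8   0.    0.78 -2.02] t 23.13
```

View pics/w25c.png

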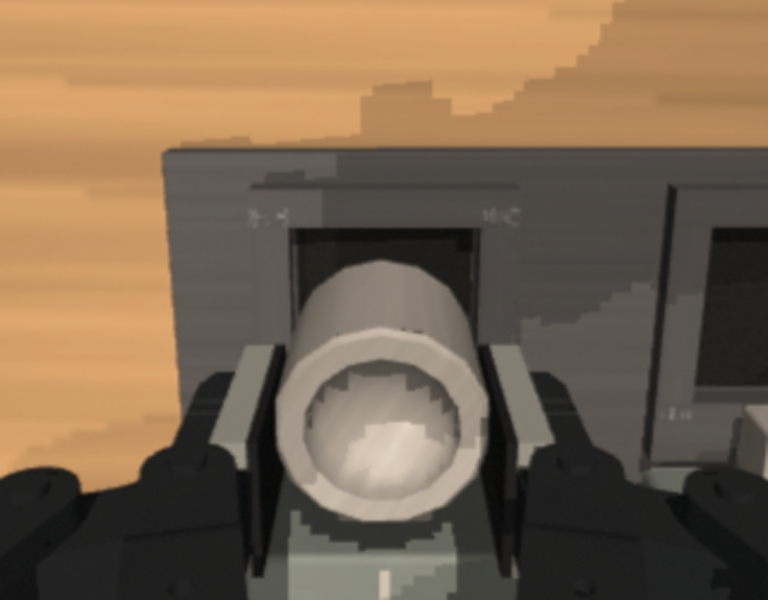

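Request:
{"name": "send_rows", "arguments": {
  "plan": [
    [[0.0003,-0.0007,0.003],[0.001,0,0],-1],
    [[0.0004,-0.0007,0.006],[0.001,0,0],-1],
    [[0.0004,-0.0007,0.009],[0.001,0,0],-1],
    [[0.0004,-0.0007,0.011],[0.001,0,0],-1],
    [[0.0004,-0.0007,0.0125],[0.001,0,0],-1]
  ]
}}

```text
clock: 23.55
eef_pos: [553.4, -255.3, 48.1]
tcp_rot: [-3.141, -0.0, 1.583]
contact_force: [-0.4, -1.1, -1.3]
opening: 0.401
```

```bash
python3 - <<'E'
from h import *
settle(4); show()
E
```

```text
t 23.75 pos [ 553.6 -255.5   48.5] rot [-3.141  0.     1.583] F [-0.9  0.5 -2.5] M [-0.05  0.03  0.  ] open 0.404 q [-0.43  0.58  1.8  -0.    0.76 -2.02]
```

Request:
{"name": "send_rows", "arguments": {
  "plan": [
    [[0,0,0.001],[0,0,0],-1],
    [[0,0,0.002],[0,0,0],-1],
    [[0,0,0.003],[0,0,0],-1],
    [[0,0,0.0035],[0,0,0],-1],
    [[0,0,0.0037],[0,0,0],-1]
  ]
}}

```text
clock: 24.17
eef_pos: [553.7, -255.5, 45.1]
tcp_rot: [-3.141, 0.0, 1.583]
contact_force: [-2.5, 0.4, 5.6]
opening: 0.403
```

```bash
python3 - <<'E'
from h import *
settle(2); show()
E
```

```text
t 24.27 pos [ 553.7 -255.5   45.1] rot [-3.141  0.     1.583] F [-1.9  0.2  3.8] M [0.16 0.31 0.03] open 0.404 q [-0.43  0.59  1.8  -0.    0.75 -2.02]
```

On the floor. Release and back off.

Request:
{"name": "send_rows", "arguments": {
  "plan": [
    [[0,0,0],[0,0,0],-0.1],
    [[0,0,0],[0,0,0],0.1],
    [[0,0,0],[0,0,0],0.4],
    [[0,0,-0.01],[0,0,0],0.4],
    [[0,0,-0.04],[0,0,0],0.4]
  ]
}}

```text
clock: 24.68
eef_pos: [551.2, -254.3, 82.3]
tcp_rot: [-3.135, -0.003, 1.583]
contact_force: [-0.5, 0.9, -0.0]
opening: 0.706
```

Request:
{"name": "send_rows", "arguments": {
  "plan": [
    [[0,0,-0.03],[0,0,0],0.4],
    [[0,0,-0.06],[0,0,0],0.4],
    [[0,0,-0.09],[0,0,0],0.4],
    [[0,0.02,-0.11],[0,0,0],0.4],
    [[0,0.05,-0.12],[0,0,0],0.4]
  ]
}}

```text
clock: 25.1
eef_pos: [602.0, -254.7, 206.7]
tcp_rot: [-3.138, -0.001, 1.582]
contact_force: [2.2, -0.9, -0.1]
opening: 0.701
```

```bash
python3 - <<'E'
from h import *
settle(5);show();s,c,im=snap("w26")
for r in viewer.cut_out("screw3","wrist"):
    m=np.argwhere(r["mask"]).mean(0); print(round(r["p"],2),np.round(r["extent"]),ray(c,m[1],m[0],75).round(1))
cv2.imwrite("pics/w26d.png",cv2.resize(im[180:240,280:360],None,fx=8,fy=8,interpolation=2)[:,:,::-1])
go(616,-255.5,100,1.583)
E
```

```text
t 25.35 pos [ 601.2 -253.7  201.8] rot [-3.134e+00 -3.000e-03  1.584e+00] F [-1.1  0.7 -0.1] M [-0.03  0.01 -0.07] open 0.704 q [-0.4   0.45  1.61 -0.    1.09 -1.99]
0.85 [522. 192.  50.  40.] [610.8 -86.9  75. ]
0.62 [297. 195.  41.  43.] [ 614.9 -255.9   75. ]
0.6 [414. 198.  39.  37.] [ 613.4 -169.8   75. ]
shift m [-0.0023  0.0161  0.1011] turn [-0.0083 -0.0036  0.0002] q [-0.4   0.45  1.61 -0.    1.09 -1.99] t 25.45
```

View pics/w26.png

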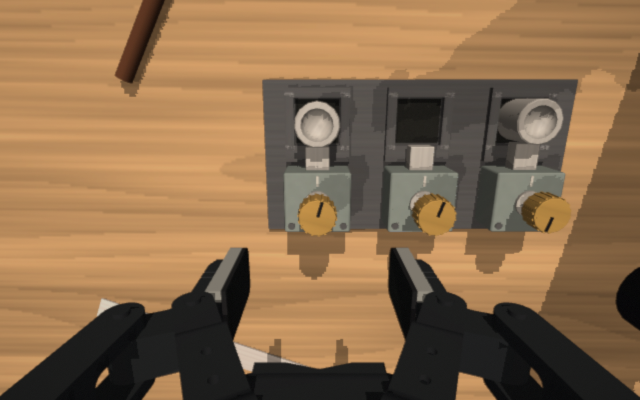

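View pics/w26d.png

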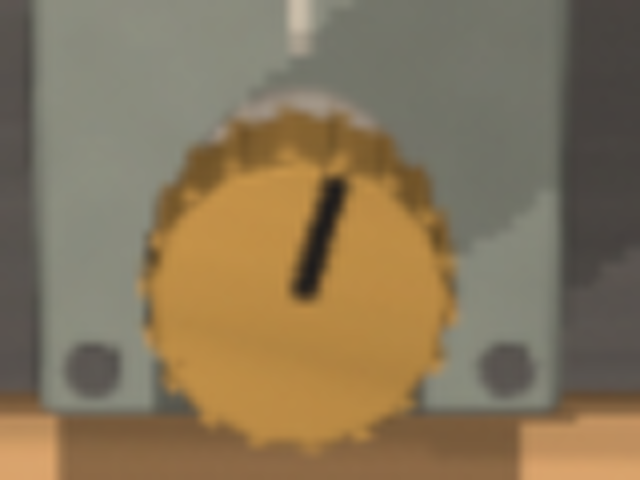

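Request:
{"name": "send_rows", "arguments": {
  "plan": [
    [[-0.001,0.008,0.026],[-0.007,-0.003,0],0.4],
    [[-0.002,0.0155,0.052],[-0.008,-0.003,0],0.4],
    [[-0.002,0.0155,0.078],[-0.008,-0.003,0],0.4],
    [[-0.002,0.0155,0.096],[-0.008,-0.003,0],0.4],
    [[-0.002,0.0155,0.101],[-0.008,-0.003,0],0.4]
  ]
}}

```text
clock: 25.87
eef_pos: [612.3, -254.3, 96.1]
tcp_rot: [-3.135, -0.003, 1.583]
contact_force: [-1.1, 0.6, 0.4]
opening: 0.698
```

```bash
python3 - <<'E'
from h import *
settle(6);show()
go(616.0,-255.4,71.6,1.583)
E
```

```text
t 26.17 pos [ 616.1 -255.6  101.7] rot [3.14  0.    1.583] F [-0.7  0.3  0.7] M [-0.01  0.01 -0.02] open 0.699 q [-0.4   0.58  1.65  0.    0.91 -1.98]
shift m [ 0.0002 -0.0001  0.0301] turn [0.0017 0.0003 0.0001] q [-0.4   0.58  1.65  0.    0.91 -1.98] t 26.17
```

Request:
{"name": "send_rows", "arguments": {
  "plan": [
    [[0,0,0.01],[0.001,0,0],0.4],
    [[0,0,0.02],[0.001,0,0],0.4],
    [[0,0,0.028],[0.001,0,0],0.2],
    [[0,0,0.03],[0.001,0,0],-0.1],
    [[0,0,0.03],[0.001,0,0],-0.25]
  ],
  "squeeze": 25
}}

```text
clock: 26.58
eef_pos: [615.3, -255.3, 70.3]
tcp_rot: [-3.14, -0.001, 1.583]
contact_force: [-0.5, 0.1, -0.3]
opening: 0.377
```

Request:
{"name": "send_rows", "arguments": {
  "plan": [
    [[0,0,0],[0,0,0],-0.4],
    [[0,0,0],[0,0,0],-0.6],
    [[0,0,0],[0,0,0],-1],
    [[0,0,0],[0,0,0],-1],
    [[0,0,0],[0,0,0],-1]
  ],
  "squeeze": 25
}}

```text
clock: 27.0
eef_pos: [615.5, -255.1, 70.6]
tcp_rot: [-3.141, -0.001, 1.583]
contact_force: [-0.5, 3.4, 2.3]
opening: 0.32
```

```bash
python3 - <<'E'
from h import *
settle(2);show();s,c,im=snap("w27");cv2.imwrite("pics/w27c.png",cv2.resize(im[60:330,120:520],None,fx=2,fy=2,interpolation=2)[:,:,::-1])
E
```

```text
t 27.1 pos [ 615.5 -255.1   70.6] rot [-3.141e+00 -1.000e-03  1.583e+00] F [-0.5  3.3  3.5] M [0.55 0.   0.02] open 0.32 q [-0.4   0.62  1.66  0.    0.86 -1.98]
```

View pics/w27c.png

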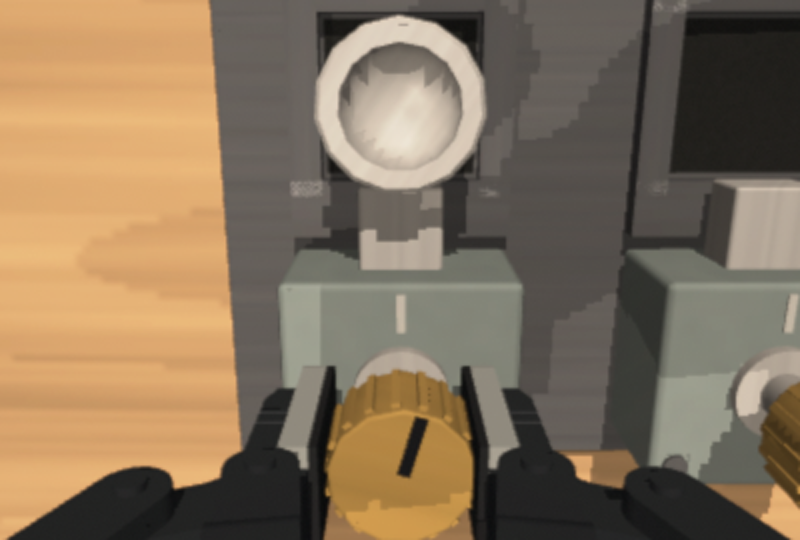

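Request:
{"name": "send_rows", "arguments": {
  "plan": [
    [[0,0,0.0001],[0,0,0.08],-1],
    [[0,0,0.0002],[0,0,0.16],-1],
    [[0,0,0.0004],[0,0,0.24],-1],
    [[0,0,0.0005],[0,0,0.32],-1],
    [[0,0,0.0005],[0,0,0.32],-1]
  ]
}}

```text
clock: 27.57
eef_pos: [615.5, -254.9, 70.1]
tcp_rot: [-3.14, -0.001, 1.259]
contact_force: [-0.1, 3.6, 4.0]
opening: 0.317
```

```bash
cat >> h.py <<'E'
def tq(n=4):
    m=[]
    for i in range(n): m.append(status.sense()["wrist_torque"][2]); settle(1)
    print("Mz",np.round(m,3)); show()
E
python3 -c "
from h import *
tq()"
```

```text
Mz [ 0.001 -0.03  -0.083 -0.037]
t 27.77 pos [ 615.5 -255.    70.1] rot [-3.140e+00 -1.000e-03  1.265e+00] F [-0.5  4.1  3.5] M [ 0.73 -0.01  0.02] open 0.316 q [-0.4   0.62  1.66  0.    0.86 -1.66]
```

Request:
{"name": "send_rows", "arguments": {
  "plan": [
    [[0,0,0.0001],[0,0,0.05],-1],
    [[0,0,0.0002],[0,0,0.1],-1],
    [[0,0,0.0002],[0,0,0.15],-1],
    [[0,0,0.0002],[0,0,0.15],-1],
    [[0,0,0.0002],[0,0,0.15],-1]
  ]
}}

```text
clock: 28.18
eef_pos: [615.5, -254.9, 69.9]
tcp_rot: [-3.14, -0.0, 1.118]
contact_force: [-0.7, 4.6, 2.8]
opening: 0.322
```

```bash
python3 -c "
from h import *
tq()"
```

```text
Mz [ 0.036 -0.058  0.03   0.099]
t 28.38 pos [ 615.5 -254.9   69.9] rot [-3.14  -0.     1.117] F [0.6 4.8 2.8] M [0.75 0.04 0.08] open 0.319 q [-0.4   0.62  1.66  0.    0.86 -1.51]
```

Request:
{"name": "send_rows", "arguments": {
  "plan": [
    [[0,0,0.0001],[0,0,0.04],-1],
    [[0,0,0.0001],[0,0,0.08],-1],
    [[0,0,0.0001],[0,0,0.1],-1],
    [[0,0,0.0001],[0,0,0.1],-1],
    [[0,0,0.0001],[0,0,0.1],-1]
  ]
}}

```text
clock: 28.8
eef_pos: [615.6, -254.9, 69.8]
tcp_rot: [-3.14, -0.0, 1.018]
contact_force: [0.1, 4.7, 2.8]
opening: 0.319
```

```bash
python3 -c "
from h import *
tq(6)"
```

```text
Mz [-0.02   0.02   0.001 -0.039  0.    -0.03 ]
t 29.1 pos [ 615.6 -254.9   69.8] rot [-3.14  -0.     1.017] F [0.3 4.9 2.4] M [ 0.84 -0.1   0.03] open 0.317 q [-0.4   0.62  1.66  0.    0.86 -1.41]
```

Request:
{"name": "send_rows", "arguments": {
  "plan": [
    [[0,0,0.0001],[0,0,0.04],-1],
    [[0,0,0.0001],[0,0,0.08],-1],
    [[0,0,0.0002],[0,0,0.12],-1],
    [[0,0,0.0002],[0,0,0.12],-1],
    [[0,0,0.0002],[0,0,0.12],-1]
  ]
}}

```text
clock: 29.52
eef_pos: [615.6, -254.8, 69.6]
tcp_rot: [-3.14, -0.0, 0.897]
contact_force: [0.6, 6.0, 2.7]
opening: 0.315
```

```bash
python3 -c "
from h import *
tq(6)
s,c,im=snap('w28');cv2.imwrite('pics/w28c.png',cv2.resize(im[60:330,120:520],None,fx=2,fy=2,interpolation=2)[:,:,::-1])"
```

```text
Mz [-0.035 -0.057 -0.011 -0.034 -0.043 -0.03 ]
t 29.82 pos [ 615.6 -254.8   69.6] rot [-3.14  -0.     0.898] F [1.5 4.1 2.5] M [ 0.83 -0.13 -0.01] open 0.317 q [-0.4   0.62  1.66  0.    0.86 -1.29]
```

View pics/w28c.png

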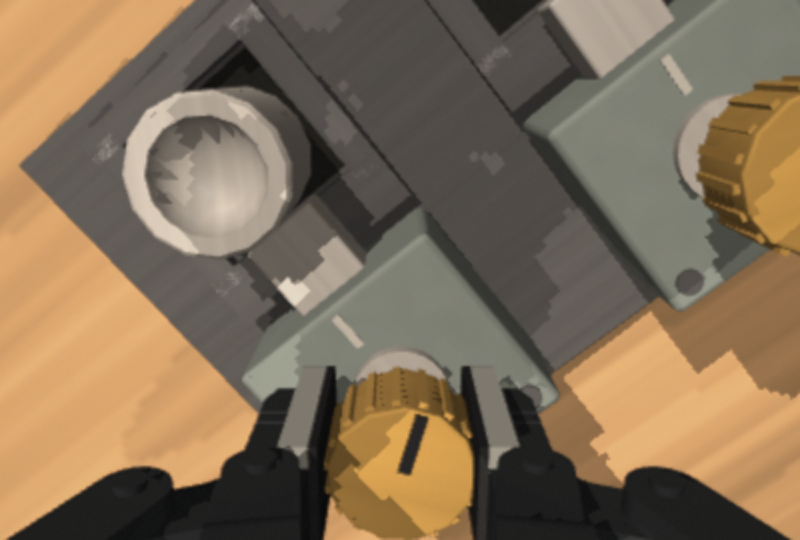

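Request:
{"name": "send_rows", "arguments": {
  "plan": [
    [[0,0,0.0001],[0,0,0.05],-1],
    [[0,0,0.0001],[0,0,0.1],-1],
    [[0,0,0.0002],[0,0,0.15],-1],
    [[0,0,0.0002],[0,0,0.15],-1],
    [[0,0,0.0002],[0,0,0.15],-1]
  ]
}}

```text
clock: 30.28
eef_pos: [615.6, -254.8, 69.4]
tcp_rot: [-3.14, -0.0, 0.748]
contact_force: [0.2, 4.4, 1.7]
opening: 0.321
```

```bash
python3 -c "
from h import *
tq(4)"
```

```text
Mz [-0.036 -0.06  -0.005 -0.032]
t 30.48 pos [ 615.6 -254.8   69.4] rot [-3.14  -0.     0.748] F [0.4 5.7 2.6] M [ 0.86 -0.14 -0.01] open 0.322 q [-0.4   0.62  1.66  0.    0.86 -1.14]
```

Free past ≈1.12. Carry on home (≈2.25 left to the end).

Request:
{"name": "send_rows", "arguments": {
  "plan": [
    [[0,0,0.0001],[0,0,0.1],-1],
    [[0,0,0.0003],[0,0,0.2],-1],
    [[0,0,0.0004],[0,0,0.3],-1],
    [[0,0,0.0006],[0,0,0.4],-1],
    [[0,0,0.0007],[0,0,0.5],-1]
  ]
}}

```text
clock: 30.9
eef_pos: [615.8, -254.7, 68.6]
tcp_rot: [-3.14, 0.0, 0.244]
contact_force: [1.4, 5.7, 1.4]
opening: 0.315
```

Request:
{"name": "send_rows", "arguments": {
  "plan": [
    [[0,0,0.0001],[0,0,0.1],-1],
    [[0,0,0.0003],[0,0,0.21],-1],
    [[0,0,0.0004],[0,0,0.32],-1],
    [[0,0,0.0006],[0,0,0.43],-1],
    [[0,0,0.0007],[0,0,0.54],-1]
  ]
}}

```text
clock: 31.32
eef_pos: [616.0, -254.6, 67.8]
tcp_rot: [-3.14, 0.001, -0.3]
contact_force: [1.4, 6.2, 1.2]
opening: 0.318
```

Request:
{"name": "send_rows", "arguments": {
  "plan": [
    [[0,0,0.0001],[0,0,0.1],-1],
    [[0,0,0.0003],[0,0,0.21],-1],
    [[0,0,0.0004],[0,0,0.32],-1],
    [[0,0,0.0006],[0,0,0.43],-1],
    [[0,0,0.0007],[0,0,0.54],-1]
  ]
}}

```text
clock: 31.73
eef_pos: [616.3, -254.5, 67.1]
tcp_rot: [-3.14, 0.001, -0.845]
contact_force: [3.0, 4.9, 0.4]
opening: 0.316
```

```bash
python3 -c "
from h import *
tq(2)
s,c,im=snap('w29');cv2.imwrite('pics/w29c.png',cv2.resize(im[60:330,120:520],None,fx=2,fy=2,interpolation=2)[:,:,::-1])"
```

```text
Mz [ 0.04 -0.04]
t 31.83 pos [ 616.3 -254.5   67. ] rot [-3.14e+00  1.00e-03 -8.44e-01] F [2.6 4.4 0.5] M [ 0.99 -0.28 -0.02] open 0.318 q [-0.39  0.62  1.66  0.    0.86  0.45]
```

View pics/w29c.png

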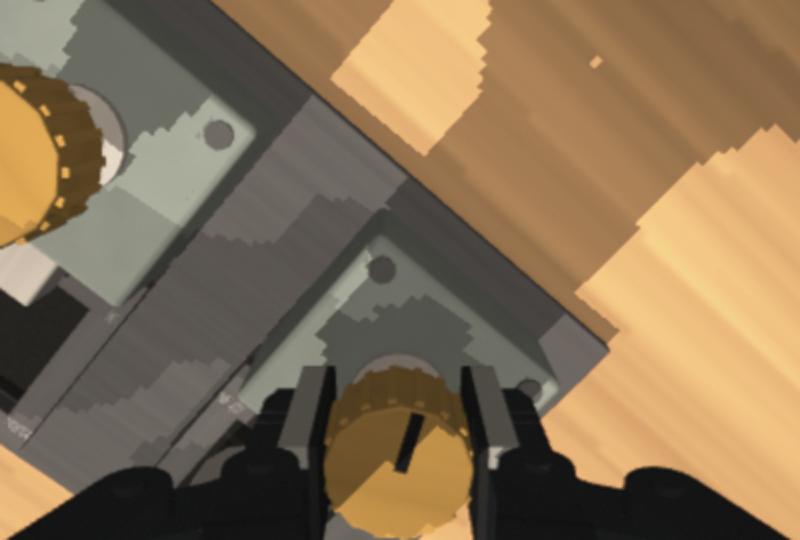

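Reading ≈2.7, line still fixed in the jaws; about 0.7 more to the end.

Request:
{"name": "send_rows", "arguments": {
  "plan": [
    [[0,0,0.0001],[0,0,0.1],-1],
    [[0,0,0.0003],[0,0,0.2],-1],
    [[0,0,0.0004],[0,0,0.3],-1],
    [[0,0,0.0006],[0,0,0.4],-1],
    [[0,0,0.0007],[0,0,0.48],-1]
  ]
}}

```text
clock: 32.3
eef_pos: [616.7, -254.5, 66.4]
tcp_rot: [-3.14, 0.001, -1.325]
contact_force: [2.2, 3.8, 0.0]
opening: 0.317
```

```bash
python3 -c "
from h import *
tq(2)"
```

```text
Mz [ 0.06  -0.014]
t 32.4 pos [ 616.6 -254.5   66.3] rot [-3.140e+00  1.000e-03 -1.322e+00] F [1.7 4.6 0.9] M [ 0.91 -0.37 -0.03] open 0.317 q [-0.39  0.62  1.66  0.    0.86  0.93]
```

Request:
{"name": "send_rows", "arguments": {
  "plan": [
    [[0,0,0.0001],[0,0,0.05],-1],
    [[0,0,0.0002],[0,0,0.1],-1],
    [[0,0,0.0003],[0,0,0.15],-1],
    [[0,0,0.0003],[0,0,0.2],-1],
    [[0,0,0.0003],[0,0,0.25],-1]
  ]
}}

```text
clock: 32.82
eef_pos: [616.8, -254.6, 66.0]
tcp_rot: [-3.14, 0.001, -1.57]
contact_force: [1.8, 3.7, 1.9]
opening: 0.322
```

```bash
python3 -c "
from h import *
tq(3)
s,c,im=snap('w30');cv2.imwrite('pics/w30c.png',cv2.resize(im[60:330,120:520],None,fx=2,fy=2,interpolation=2)[:,:,::-1])"
```

```text
Mz [0.463 0.252 0.187]
t 32.97 pos [ 616.7 -254.7   66. ] rot [-3.141e+00  1.000e-03 -1.568e+00] F [1.4 3.6 0.3] M [ 0.62 -0.21  0.19] open 0.318 q [-0.39  0.62  1.66  0.    0.86  1.17]
```

View pics/w30c.png

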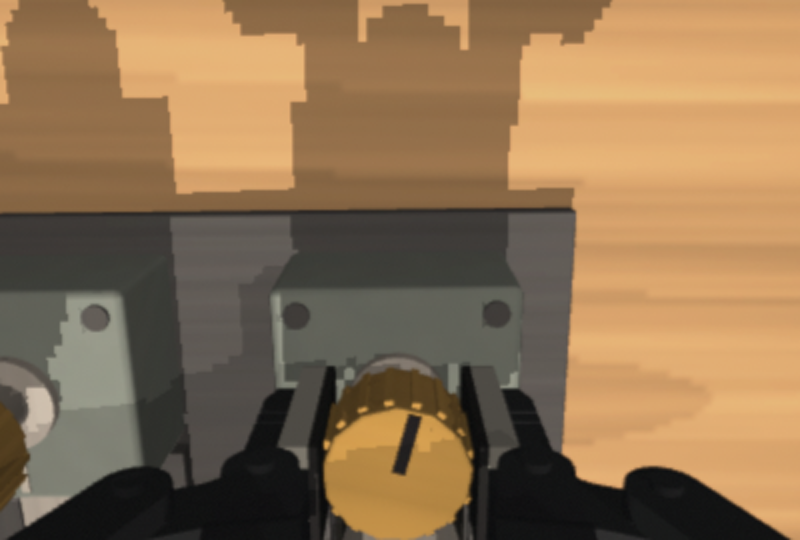

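End stop felt (0.46 N m). Release, withdraw upward and inspect everything.

Request:
{"name": "send_rows", "arguments": {
  "plan": [
    [[0,0,0],[0,0,-0.02],-0.3],
    [[0,0,0],[0,0,-0.02],0],
    [[0,0,0],[0,0,-0.02],0.3],
    [[0,0,-0.01],[0,0,-0.02],0.4],
    [[0,0,-0.04],[0,0,-0.02],0.4]
  ]
}}

```text
clock: 33.43
eef_pos: [613.8, -253.9, 102.8]
tcp_rot: [3.136, 0.004, -1.548]
contact_force: [-0.9, 0.2, -0.5]
opening: 0.699
```

Request:
{"name": "send_rows", "arguments": {
  "plan": [
    [[0,0,-0.035],[0,0,0],0.4],
    [[0,0,-0.07],[0,0,0],0.4],
    [[-0.02,0.02,-0.1],[0,0,0],0.4],
    [[-0.05,0.05,-0.13],[0,0,0],0.4],
    [[-0.08,0.09,-0.15],[0,0,0],0.4]
  ]
}}

```text
clock: 33.85
eef_pos: [539.8, -188.6, 247.7]
tcp_rot: [3.14, 0.002, -1.548]
contact_force: [-0.8, 0.2, 1.4]
opening: 0.706
```

```bash
python3 -c "
from h import *
settle(5);show()
s,c,im=snap('w31')
im=viewer.grab_frame('top');cv2.imwrite('pics/top2.png',cv2.resize(im[90:330,60:480],None,fx=1.9,fy=1.9)[:,:,::-1])
im=viewer.grab_frame('scene');cv2.imwrite('pics/sc2.png',im[:,:,::-1])"
```

```text
t 34.1 pos [ 539.4 -188.8  245.3] rot [ 3.137e+00  3.000e-03 -1.547e+00] F [ 0.6 -0.6 -0.6] M [-0.01  0.02 -0.01] open 0.697 q [-0.34  0.28  1.75  0.    1.11  1.21]
```

View pics/w31.png

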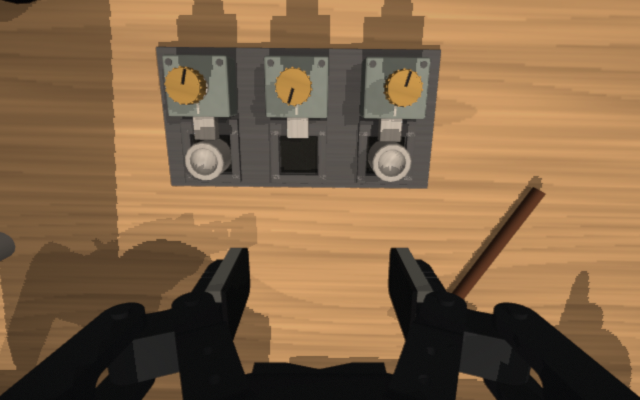

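View pics/top2.png

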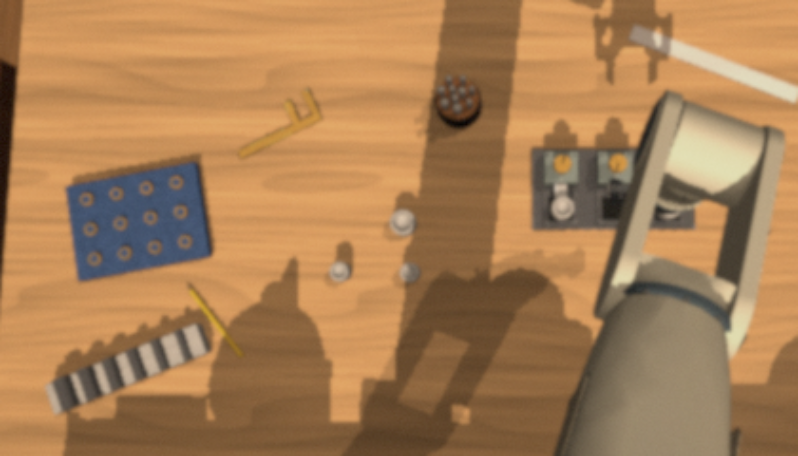

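View pics/sc2.png

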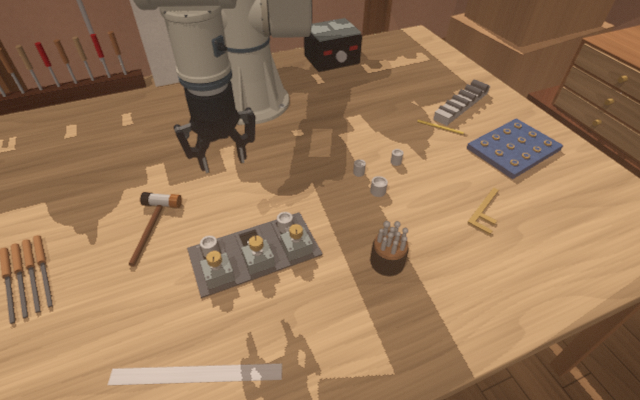

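```bash
python3 -c "
import cv2
im=cv2.imread('pics/w31.png');cv2.imwrite('pics/w31c.png',cv2.resize(im[40:190,150:450],None,fx=2.6,fy=2.6,interpolation=2))"
```

```text
(no output)
```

View pics/w31c.png

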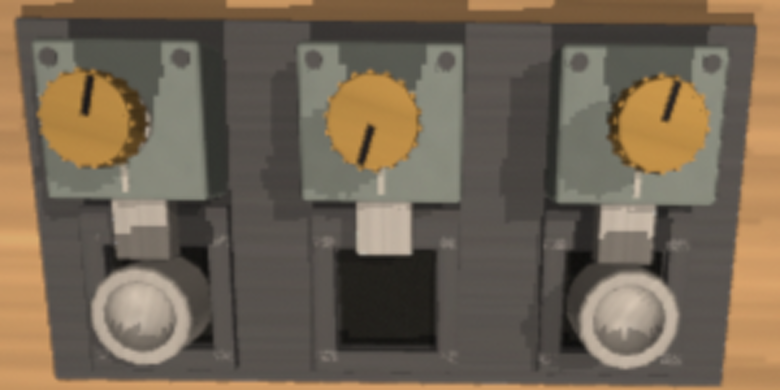

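```bash
python3 -c "
from h import *
c=cam('wrist')
f=lambda x,y,z:ray(c,150+x/2.6,40+y/2.6,z)
for n,a,b in [('1',(85,115),(90,76)),('2',(371,126),(361,164)),('3',(666,121),(677,84))]:
    d=f(*b,74)-f(*a,74); d=d[:2]
    # angle clockwise from holder -x (yaw .013)
    ang=np.arctan2(-d[1],-d[0]); print(n, np.round(-(ang-0.013)%(2*np.pi),3))
"
```

```text
1 3.372
2 0.278
3 3.367
```

Both screws read ≈3.37 (over 3.1) and screw 2 is untouched. The gripper is clear of everything, so I hand the job in.

```bash
python3 -c "
from rig import job
print(job.sign_off())"
```

```text
the job is handed in; nothing more can be done
None
```

I handed the job in at about 34 s. Two 36 mm dies were on the bench, and both now stand cup up and locked, one in nest 1 and one in nest 3.

- **Screws:** I turned thumb screws 1 and 3 clockwise to the end of their threads. Neither felt stiff on the gentle start: both turned freely past 0.7 up to about 1.1, then on home. So I never backed one off.
- **Last checks:** In the final picture both screw lines read about 3.37 rad, over the 3.1 needed. I felt the end stop on each, at 0.43 and 0.46 N m.
- **Left alone:** The cameras show nest 2 empty and its screw untouched at about 0.28 rad. The two 31 mm dies, the 41 mm die, the punch stand, mallet and calipers are where they were.
- **Third die:** No third 36 mm die appeared in any camera view.
- **Disagreements:** The wrist camera put the gripped dies 1 to 2 mm off the jaw centre. That is within its calibration, I allowed for it, and no check failed.

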